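# Turn the receiver chassis on edge and re-pin the service cradle

### The job

Turn the receiver chassis in the service cradle up on its edge for work on its underside: pull the T-handle pin out of the hub, lay it flat on the bench beside the stand and let go of it, then gently swing the cradle by the tie bar on its far side, up and towards the robot, until it stands upright against its stop. Then lock it there: pick the pin up again and push it back through the hub until it clicks home with its shoulder against the hub, let go, and leave the other things on the bench where they are.

Things in the scene. Friction and masses are not known exactly. Their poses are not given: they have to be found in the camera images.
- stand: Grey steel service stand, fixed to the bench. Two posts, 44 x 16 mm, 152 mm tall, at y = +156 and -156 mm, on a spine and two feet (200 mm along x, 36 wide, 14 high). Origin: on the bench midway between the posts; z up, x from the robot's side to the far side. The pivot axis runs along y at height 130 mm, x = 0. The hub and pin are at its +y end.
- cradle (a joint): Angle of the cradle with the chassis, rad. 0: level, valves up (start). Grows as the far tie bar rises and comes over towards the robot; stop at 1.59, underside facing away from the robot. The pin's holes line up at 0 and at 1.571 (within 0.03 they still take it). A friction pivot (about 0.25 N m) holds it wherever it is left; unpinned, 3 to 5 N at the bar turns it.
- tie_bar (a point): Middle of the far tie bar, the one to grip (stand y = -37 mm): round steel, 12 mm thick, parallel to the pivot (stand y), 97 mm from it, free over 170 mm; it can turn in the fingers. At angle 0 level with the pivot on the far (+x) side, at 1.57 right above it (227 mm up). The chassis (120 x 170 x 45 mm) ends 37 mm inside the bar; its valves rise 67 mm above the pivot, 60 mm inside the bar.
- hub_mouth (a point): Centre of the pin hole's mouth on the hub, a dark steel block 44 x 44 mm, 36 mm along the pivot, that turns with the cradle. Hub centre: on the pivot at stand (0, 124, 130) mm, 32 mm from the post, 70 mm from the end plate. The 11.8 mm hole goes right through hub and fixed trunnion (44 mm). Site z: out of the hole, up at angle 0, to the robot (stand -x) at 1.57; y: stand y; 22 mm from the pivot.
- pin: Steel detent pin, T-handle, 0.12 kg; starts home in the hub, handle up. Origin: centre of the shoulder, which meets the hub when home; z to the T-bar. Below: oiled 10 mm shank, groove, tapered nose that enters up to 3 mm off. Spring balls in the hub's far wall hold the groove: about 10 N frees it, about 8 N in the last 10 mm drives it home. Lying, it is level, axis 9 mm up.
- pin_boss (a point): On the pin's axis at mid-boss, 17 mm above the shoulder (pin z = +17 mm), near the centre of mass: the place to grip the lying pin across. The boss between shoulder and T-bar is round, 18 mm thick, 34 mm long; lying, it rests on the bench, shank clear.
- pin_tee (a point): Middle of the pin's T-bar (pin z = +43 mm). The T-bar is round, 18 mm thick and 56 mm long along the pin's y axis, with flat ends; at the start it is level, 195 mm above the bench, at any angle up to 30 degrees from the stand's y axis.
- pin_tip (a point): The pin's tip, 62 mm below the shoulder (pin z = -62 mm).
- parts_bin: Bystander: blue open parts bin, 160 x 105 x 80 mm. Origin under its centre.
- filter_box: Bystander: black box with white front and three knobs, 100 x 130 x 80 mm. Origin under its centre.
- screwdriver: Bystander: screwdriver lying on the bench, about 200 mm long along its x axis.
- tin: Bystander: round tin, 76 mm in diameter, 110 mm tall. Origin under its centre.
Mind the look-alikes: they are no part of the job. Of the things like the pin, leave any that is pink or purple; of the rest the larger one is meant.

How it is judged:
By the outcome, as a careful person would: the job done as asked, in the order asked, and still so for the second after the job is handed in, with the robot touching nothing.
It also fails if it takes over 72 s, if anything falls off the work surface, if the arm or the gripper's body presses on something with over 40 N, if the wrist force passes 120 N, or if a joint passes its speed limit or range.

### The arm

A 6-joint arm with a two-finger parallel gripper is mounted at the origin on the work surface. World frame = base frame: x ahead of the robot, y to its left, z up, the work surface at z = 0. Lengths are in m, angles in degrees, forces in N, time in s.
With the tool pointing down it reaches from about 0.3 to 0.75 m from the base axis. Payload 8.5 kg.
Tool frame: the origin (TCP) lies midway between the tips of the shut fingers; the grasp point (between the pads) lies env.tcp_to_grasp behind it (env.tcp_to_grasp is the distance from the TCP to the grasp point, in m); z points along the fingers, y is the line along which they close (so a half turn about z gives the same grasp; the last joint's range is limited). The gripper opens to 85 mm and grips with 20 to 120 N. Pads are 22 mm wide; open, the fingers measure 114 mm over their backs; the gripper's body (76 mm by 85 mm) begins 54 mm behind the grasp point. The pads swing forward as they close: fully open they stand 13 mm farther back than shut.
Start: joints at [-80.174, 21.807, 74.336, -0, 83.858, -12.336], TCP at [0.207, -0.509, 0.231] pointing down, gripper open.
Joint ranges: [-178.18, 178.18], [-50.72, 133.34], [12.68, 142.11], [-81.47, 261.47], [9.98, 163.14], [-165.26, 165.26]. Speed limits (degrees/s): [136.94, 136.94, 180, 180, 180, 180].

### API

Orientations are given as a 3x3 rotation matrix whose columns are the frame's x, y, z axes.
In Python, from rig import observe, optics, job, env gives the robot as it stands. The module is installed in compiled form; this text tells all that it offers.
- The arm moves only by the shell command python3 -m jog 'ROWS' [FORCE]. ROWS is JSON, a list of rows, each a list of 7 numbers: the turn, a rotation vector about the tool's x, y, z in rad, then the shift along the tool's x, y, z in m, then the opening in per cent of the stroke, from 0 (shut) to 100 (fully open). A call has 1 to 10 rows; each row shifts and turns the commanded pose from where the row before left it, along the tool's axes as they then stand; what a row does not reach is not made up. A row lasts 1/8 s, in which the tool goes at most 62.5 mm and 10.7 degrees, less where a joint would pass 70% of its speed; a pose out of reach is approached as far as the arm can. A call is refused whole if a number of a shift passes 0.0625 or a number of a turn 0.188, either way. A call with a gripper value outside its range is refused whole. The fingers move at their own pace and stop on an object; FORCE is the grip in N (left out, the last holds). Time passes only in rows, so rows that do not move let the fingers close. It gives the time, the measured TCP pose, the force, the opening and the grip force at its end, in the units of the state.
- observe(): the state, without advancing time (a new reading comes with each control period).
- optics.get_image(name): name is "scene" or "top" or "wrist"; returns a dict with "pixels" (480x640x3 uint8, red, green, blue), "mtx" (3x3 intrinsics, pixels), "dist_coeffs" ([k1, k2, p1, p2, k3] as OpenCV has them; the pictures are not rectified), "rvec" (rotation vector, rad) and "tvec" (3), from world to camera coordinates, as OpenCV has them. Camera axes: x right, y down, z forward; pixel columns grow to the right and rows downward; lengths in m; the calibration is good to about 2 mm. A picture is of the moment at which its call begins. There is no depth.
- job.close_job(): hands the job in; it is judged then, once.
The state is a dict: "time_s": time; "q": joint angles; "qvel": joint speeds; "joint_efforts": joint torques, N m; "position": TCP position; "tool_rot": TCP orientation; "ft_force": force on the tool from outside, world axes, zero at the start; "wrist_torque": the same for the moment, N m; "grip_width": finger opening in m; "gripper_force": force on a finger pad.
Only numpy, scipy, OpenCV 4.12 (cv2) and the standard library are available. Lean on these libraries where they do the work, as an engineer would, in place of code of your own. Each camera call takes 0.05 s, during which the arm holds its last target. There are 200 camera calls.

## Working session

There is one attempt and no reset: what is moved stays moved. The work goes in short steps, Python scripts to look and compute and a shell command to move; the robot and the scene stay as the last step left them, time stands still between calls to the robot, and variables do not carry over. Pictures are saved under pics/ and viewed, at most 10 in all, crops included, and the job is handed in when it is done.

```bash
mkdir -p pics; cat > h.py <<'E'
import numpy as np, cv2
from rig import observe, optics, job, env
def cam(n,save=None):
    d=optics.get_image(n)
    d['R']=cv2.Rodrigues(np.array(d['rvec'],float))[0]; d['t']=np.array(d['tvec'],float).reshape(3)
    if save: cv2.imwrite('pics/'+save,d['pixels'][:,:,::-1])
    return d
def ray(d,uv):
    p=cv2.undistortPoints(np.array([[uv]],float),np.array(d['mtx'],float),np.array(d['dist_coeffs'],float))[0,0]
    v=d['R'].T@np.array([p[0],p[1],1]); return -d['R'].T@d['t'], v/np.linalg.norm(v)
def onz(d,uv,z):
    o,v=ray(d,uv); return o+v*(z-o[2])/v[2]
def tri(d1,u1,d2,u2):
    a,v=ray(d1,u1);b,w=ray(d2,u2)
    s=np.linalg.lstsq(np.c_[v,-w],b-a,rcond=None)[0]
    p,q=a+s[0]*v,b+s[1]*w; return (p+q)/2,np.linalg.norm(p-q)
def proj(d,P):
    return cv2.projectPoints(np.array(P,float).reshape(-1,3),np.array(d['rvec'],float),np.array(d['tvec'],float),np.array(d['mtx'],float),np.array(d['dist_coeffs'],float))[0].reshape(-1,2)
E
python3 - <<'E'
from h import *
np.set_printoptions(precision=4,suppress=True)
for n in ('scene','top'):
    d=cam(n,n+'0.png'); print(n,-d['R'].T@d['t'])
    import pickle; pickle.dump(d,open(n+'0.pkl','wb'))
print(observe()); print(env.tcp_to_grasp)
E
```

```text
scene [0.9615 0.4348 1.0174]
top [ 0.261  -0.0677  1.5441]
{'time_s': 0.1, 'q': array([-80.173 ,  21.837 ,  74.3789,   0.0006,  83.8573, -12.3378]), 'qvel': array([ 0.1143,  0.0106, -0.1105,  0.0046, -0.0287, -0.0084]), 'joint_efforts': array([  0.0038, -44.9225, -23.1655,  -0.0002,   0.0037,  -0.    ]), 'position': array([ 0.2074, -0.5091,  0.2308]), 'tool_rot': array([[ 0.9261,  0.3773, -0.0002],
       [ 0.3773, -0.9261,  0.0013],
       [ 0.0003, -0.0012, -1.    ]]), 'ft_force': array([-0.2286,  0.1858, -1.0121]), 'wrist_torque': array([-0.0447, -0.0064, -0.0315]), 'gripper_force': 0.0, 'grip_width': 0.0854340247037671}
0.0187
```

View pics/scene0.png

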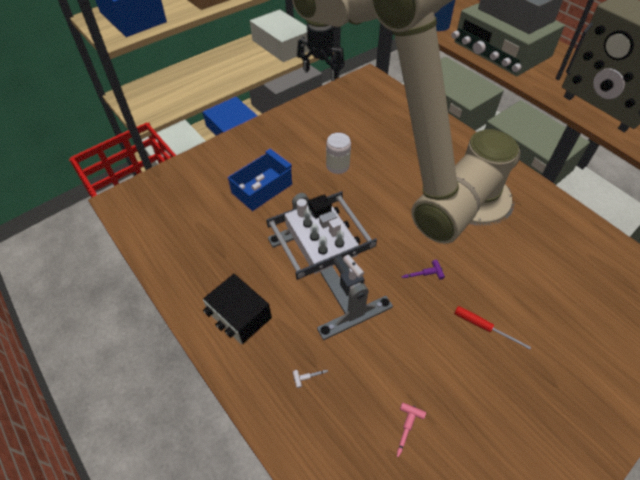

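View pics/top0.png

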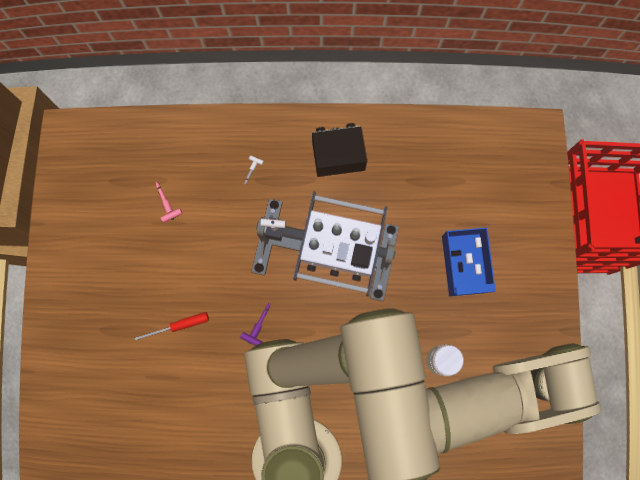

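Scene: stand at about (330,260), its +y foot at (355,315), white pin in the hub at about (352,265). Lookalikes: pink (410,420), purple (430,270), and a small white one at (305,377). Top: feet at (268,237) and (384,262), T-bar at about (272,223).

```bash
python3 - <<'E'
import cv2,numpy as np
a=cv2.imread('pics/top0.png')[180:310,240:410]; b=cv2.imread('pics/scene0.png')[185:345,255:405]
a=cv2.resize(a,(600,459),interpolation=cv2.INTER_CUBIC)
cv2.imwrite('pics/c1.png',cv2.resize(cv2.imread('pics/top0.png')[185:305,245:405],(800,600),interpolation=cv2.INTER_CUBIC))
cv2.imwrite('pics/c2.png',cv2.resize(b,(560,597),interpolation=cv2.INTER_CUBIC))
E
```

```text
(no output)
```

View pics/c1.png

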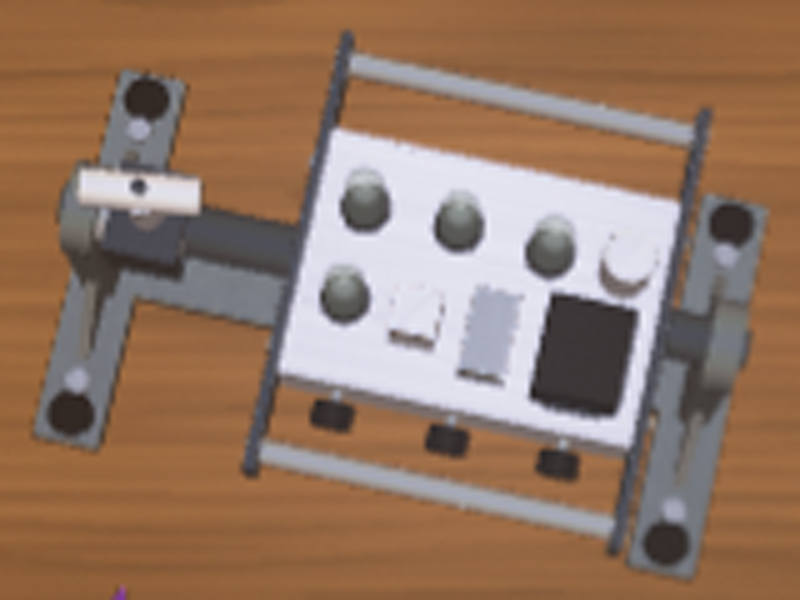

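The crop (5x, offset 245,185) shows foot corners at (122,72), (187,85), (100,450), (33,437) and (705,196), (768,208), (692,578), (628,567). The T-bar runs (80,187) to (200,192), and the far bar runs (350,65) to (695,133).

```bash
python3 - <<'E'
from h import *; import pickle
np.set_printoptions(precision=4,suppress=True)
d=pickle.load(open('top0.pkl','rb')); s=pickle.load(open('scene0.pkl','rb'))
f=lambda p,z: onz(d,(p[0]/5+245,p[1]/5+185),z)
L=np.array([f(p,.014) for p in [(122,72),(187,85),(100,450),(33,437)]]);R=np.array([f(p,.014) for p in [(705,196),(768,208),(692,578),(628,567)]])
l,r=L.mean(0),R.mean(0); print('feet',l,r,'dist',np.linalg.norm(l-r),'len',np.linalg.norm(L[0]-L[3]),np.linalg.norm(R[1]-R[2]))
O=(l+r)/2;O[2]=0
y=(l-r)[:2];y/=np.linalg.norm(y);x=np.array([y[1],-y[0]])
print('O',O,'yaw',np.degrees(np.arctan2(x[1],x[0])))
W=lambda p: np.r_[O[:2]+x*p[0]+y*p[1],p[2]]
print('tee',f((140,190),.195),'ends',f((80,187),.195),f((200,192),.195),'expected',W((0,.124,.195)))
print('bar',f((350,65),.13),f((695,133),.13),'exp',W((.097,-.037,.13)),W((.097,.124,.13)))
print('tee scene px',proj(s,W((0,.124,.195))),'bar',proj(s,W((.097,-.037,.13))))
for n,p in (('small',(256,160)),('purple',(252,340)),('tin',(446,360)),('bin',(469,262)),('filt',(340,150)),('sd',(172,327)),('pink',(165,205))): print(n,onz(d,p,.02))
im=s['pixels'].copy()
for p in ((0,.124,.195),(.097,-.037,.13),(.097,.05,.13),(0,.124,.152)): cv2.circle(im,tuple(int(v) for v in proj(s,W(p))[0]),1,(255,0,0),-1)
cv2.imwrite('pics/c2.png',cv2.resize(im[185:345,255:405],(560,597),interpolation=cv2.INTER_CUBIC)[:,:,::-1])
np.savez('st.npz',O=O,x=x,y=y)
E
```

```text
feet [0.5693 0.0805 0.014 ] [ 0.5038 -0.2237  0.014 ] dist 0.31115780779780183 len 0.1980940438827384 0.19775636223872983
O [ 0.5366 -0.0716  0.    ] yaw -12.146989652544953
tee [0.5652 0.0502 0.195 ] ends [0.5665 0.0779 0.195 ] [0.5643 0.0225 0.195 ] expected [0.5627 0.0496 0.195 ]
bar [ 0.6422 -0.0449  0.13  ] [ 0.6089 -0.212   0.13  ] exp [ 0.6236 -0.1282  0.13  ] [0.6575 0.0292 0.13  ]
tee scene px [[353.4489 265.1457]] bar [[285.2261 246.0258]]
small [0.7764 0.1146 0.02  ]
purple [0.3031 0.1136 0.02  ]
tin [ 0.2524 -0.3757  0.02  ]
bin [ 0.5031 -0.443   0.02  ]
filt [ 0.8047 -0.1089  0.02  ]
sd [0.3331 0.32   0.02  ]
pink [0.6533 0.3539 0.02  ]
```

View pics/c2.png

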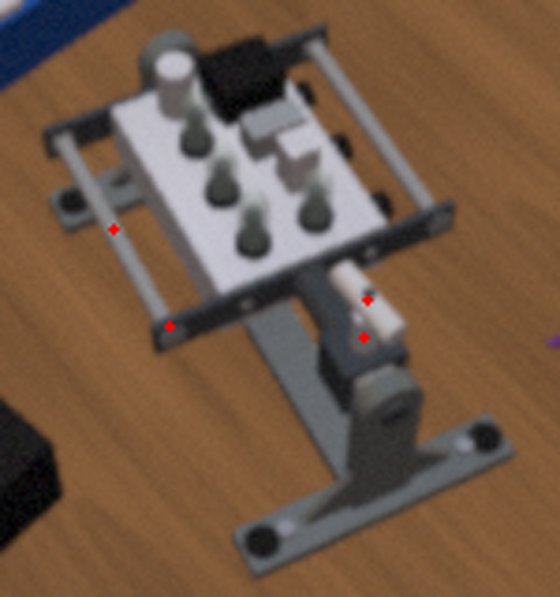

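The red reprojected tee (367,300) and bar (113,230) land on the real parts, so the stand pose holds. It is about (0.537,-0.072) with yaw -12.1°, and the tee is at (0.564,0.050).

```bash
cat >> h.py <<'E'
from scipy.spatial.transform import Rotation as Ro
S=np.load('st.npz') if __import__('os').path.exists('st.npz') else None
def W(p): return np.r_[S['O'][:2]+S['x']*p[0]+S['y']*p[1],p[2]]
def down(yaw):  # tool pointing down, tool y at yaw deg
    a=np.radians(yaw); y=np.array([np.cos(a),np.sin(a),0]); z=np.array([0,0,-1.]); return np.c_[np.cross(y,z),y,z]
def plan(n,pos,R=None):
    """n equal rows to pose: prints per-row turn and shift (tool axes)"""
    o=observe(); R0=np.array(o['tool_rot']); R=R0 if R is None else R
    w=Ro.from_matrix(R0.T@R).as_rotvec()/n; dp=(np.array(pos)-o['position'])/n
    for i in range(n):
        Ri=R0@Ro.from_rotvec(w*i).as_matrix(); print(np.round(np.r_[w,Ri.T@dp],4).tolist())
E
python3 - <<'E'
from h import *
plan(13,[.564,.05,.28],down(-92.3))
E
```

```text
[-0.0001, -0.0, 0.0328, 0.0416, -0.0295, -0.0037]
[-0.0001, -0.0, 0.0328, 0.0406, -0.0308, -0.0037]
[-0.0001, -0.0, 0.0328, 0.0396, -0.0322, -0.0037]
[-0.0001, -0.0, 0.0328, 0.0385, -0.0334, -0.0037]
[-0.0001, -0.0, 0.0328, 0.0374, -0.0347, -0.0038]
[-0.0001, -0.0, 0.0328, 0.0362, -0.0359, -0.0038]
[-0.0001, -0.0, 0.0328, 0.035, -0.0371, -0.0038]
[-0.0001, -0.0, 0.0328, 0.0338, -0.0382, -0.0038]
[-0.0001, -0.0, 0.0328, 0.0325, -0.0393, -0.0038]
[-0.0001, -0.0, 0.0328, 0.0312, -0.0403, -0.0038]
[-0.0001, -0.0, 0.0328, 0.0299, -0.0413, -0.0038]
[-0.0001, -0.0, 0.0328, 0.0285, -0.0423, -0.0038]
[-0.0001, -0.0, 0.0328, 0.0271, -0.0432, -0.0038]
```

```bash
python3 -m jog '[[0,0,0.033,0.042,-0.03,-0.012,100],[0,0,0.033,0.041,-0.031,-0.012,100],[0,0,0.033,0.04,-0.032,-0.012,100],[0,0,0.033,0.039,-0.033,-0.012,100],[0,0,0.033,0.037,-0.035,-0.01,100],[0,0,0.033,0.036,-0.036,-0.006,100],[0,0,0.033,0.035,-0.037,0,100],[0,0,0.033,0.034,-0.038,0,100],[0,0,0.033,0.033,-0.039,0,100],[0,0,0.033,0.031,-0.04,0,100]]'
python3 -m jog '[[0,0,0.033,0.03,-0.041,0,100],[0,0,0.033,0.029,-0.042,0,100],[0,0,0.033,0.027,-0.043,0.01,100],[0,0,0,0,0,0,100]]'
python3 - <<'E'
from h import *; import pickle
d=cam('wrist','w1.png'); pickle.dump(d,open('w1.pkl','wb')); o=observe(); print(o['position'],o['tool_rot'],o['q'])
print(proj(d,[W((0,.124,.195)),W((0,.124,.152)),[.564,.05,.195]]))
E
```

```text
time_s: 1.35
position: [0.4839, -0.0778, 0.2951]
tool_rot: [[0.998, 0.056, -0.0], [0.056, -0.998, 0.0], [-0.0, -0.0, -1.0]]
ft_force: [0.8, -0.8, 0.1]
grip_width: 0.0852
gripper_force: 0.0
time_s: 1.85
position: [0.5667, 0.0512, 0.2835]
tool_rot: [[0.999, -0.039, -0.003], [-0.039, -0.999, 0.001], [-0.003, -0.001, -1.0]]
ft_force: [-0.0, -0.4, -0.5]
grip_width: 0.0855
gripper_force: 0.0
[0.56628563 0.04966402 0.28427433] [[ 9.99207309e-01 -3.97540926e-02 -2.08946977e-03]
 [-3.97540311e-02 -9.99209494e-01  7.09817187e-05]
 [-2.09063984e-03  1.21393940e-05 -9.99997815e-01]] [-6.91208404e+00  2.20267046e+01  6.52510623e+01 -1.03829564e-02
  9.28415703e+01  8.53657549e+01]
[[318.92754002 244.17648778]
 [318.7262785  222.44418203]
 [318.2326527  242.06773895]]
```

View pics/w1.png

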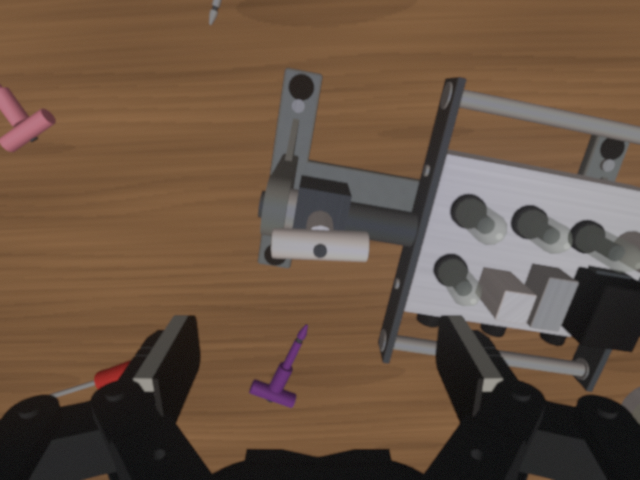

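The wrist picture shows the T-bar from (272,244) to (368,248), centre (320,246). The predicted centre was (319,244).

```bash
python3 - <<'E'
from h import *; import pickle
d=pickle.load(open('w1.pkl','rb'))
a,b,c=onz(d,(272,244),.195),onz(d,(368,248),.195),onz(d,(320,246),.195); print(a,b,c,np.degrees(np.arctan2(*(a-b)[[1,0]])))
P=np.array([c[0],c[1],.173]); th=np.degrees(np.arctan2(*(b-a)[[1,0]]))
plan(4,P,down(th))
E
```

```text
[0.56383245 0.07729474 0.195     ] [0.55913225 0.02070715 0.195     ] [0.56149078 0.0490506  0.195     ] 85.25188469683427
[0.0, 0.0005, 0.0108, -0.0011, 0.0002, 0.0278]
[0.0, 0.0005, 0.0108, -0.0011, 0.0002, 0.0278]
[0.0, 0.0005, 0.0108, -0.0012, 0.0002, 0.0278]
[0.0, 0.0005, 0.0108, -0.0012, 0.0002, 0.0278]
```

```bash
python3 -m jog '[[0,0,0.011,-0.001,0,0.028,100],[0,0,0.011,-0.001,0,0.028,100],[0,0,0.011,-0.001,0,0.028,100],[0,0,0.011,-0.001,0,0.026,100],[0,0,0,0,0,0,100],[0,0,0,0,0,0,60],[0,0,0,0,0,0,45],[0,0,0,0,0,0,45],[0,0,0,0,0,0,45]]' 60
```

```text
time_s: 3.02
position: [0.5629, 0.0485, 0.1771]
tool_rot: [[0.996, -0.086, 0.003], [-0.086, -0.996, -0.001], [0.003, 0.001, -1.0]]
ft_force: [-1.7, -1.7, 6.6]
grip_width: 0.0545
gripper_force: 62.7
```

```bash
python3 -m jog '[[0,0,0,0,0,-0.004,45],[0,0,0,0,0,-0.006,45],[0,0,0,0,0,-0.008,45],[0,0,0,0,0,-0.012,45],[0,0,0,0,0,-0.015,45],[0,0,0,0,0,-0.02,45],[0,0,0,0,0,-0.025,45],[0,0,0,0,0,-0.015,45],[0,0,0,0,0,0,45]]' 80
python3 - <<'E'
from h import *
d=cam('scene','s2.png'); im=cv2.imread('pics/s2.png')[100:420,200:500]; cv2.imwrite('pics/s2c.png',cv2.resize(im,(562,600)))
E
```

```text
time_s: 4.15
position: [0.5626, 0.0489, 0.282]
tool_rot: [[0.996, -0.086, 0.003], [-0.086, -0.996, -0.0], [0.003, -0.0, -1.0]]
ft_force: [-0.7, -0.1, -2.3]
grip_width: 0.0542
gripper_force: 85.8
```

View pics/s2c.png

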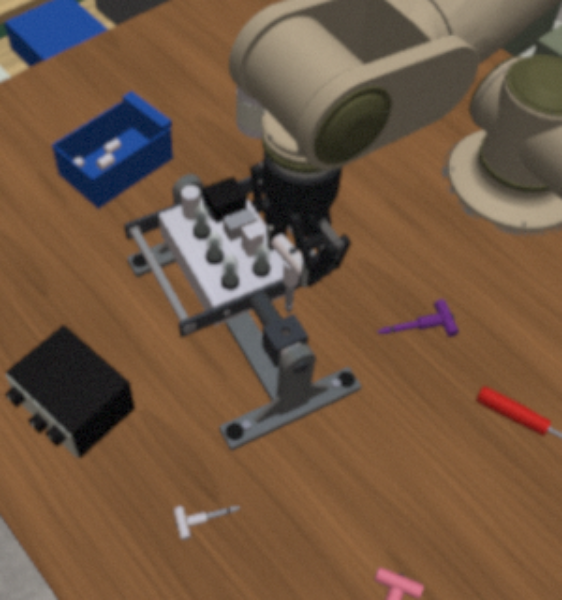

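The pin is out and hanging upright below the fingers at about (292,270) in the crop. Next I carry it left and tilt it with the tip forward.

```bash
python3 - <<'E'
from h import *
o=observe(); R=np.array(o['tool_rot'])
plan(6,[.51,.215,.28])
print(Ro.from_euler('y',50,degrees=True).as_rotvec()/6)
E
python3 -m jog '[[0,0,0,-0.01,-0.028,0,45],[0,0,0,-0.011,-0.028,0,45],[0,0,0,-0.011,-0.028,0,45],[0,0,0,-0.011,-0.028,0,45],[0,0.15,0,-0.011,-0.028,0,45],[0,0.15,0,-0.01,-0.028,0,45],[0,0.15,0,0,0,0,45],[0,0.15,0,0,0,0,45],[0,0.15,0,0,0,0,45],[0,0.12,0,0,0,0,45]]' 80
python3 - <<'E'
from h import *
R=np.array(observe()['tool_rot']); print(R, observe()['q']); plan(5,[.51,.21,.095])
E
```

```text
[0.0, 0.0, 0.0, -0.0111, -0.0268, 0.0001]
[0.0, 0.0, 0.0, -0.0111, -0.0268, 0.0001]
[0.0, 0.0, 0.0, -0.0111, -0.0268, 0.0001]
[0.0, 0.0, 0.0, -0.0111, -0.0268, 0.0001]
[0.0, 0.0, 0.0, -0.0111, -0.0268, 0.0001]
[0.0, 0.0, 0.0, -0.0111, -0.0268, 0.0001]
[0.        0.1454441 0.       ]
time_s: 5.45
position: [0.512, 0.2221, 0.2781]
tool_rot: [[0.641, -0.084, 0.763], [-0.054, -0.996, -0.064], [0.766, -0.0, -0.643]]
ft_force: [0.4, 0.0, -0.7]
grip_width: 0.0544
gripper_force: 85.8
[[ 6.41038619e-01 -8.42851509e-02  7.62866634e-01]
 [-5.44855010e-02 -9.96441617e-01 -6.43073370e-02]
 [ 7.65572216e-01 -3.41684228e-04 -6.43349877e-01]] [ 19.8198639    8.94180089 101.09224362 -41.08674652  29.0539744
 143.78082955]
[0.0, 0.0, 0.0, -0.0282, 0.0025, 0.0234]
[0.0, 0.0, 0.0, -0.0282, 0.0025, 0.0234]
[0.0, 0.0, 0.0, -0.0282, 0.0025, 0.0234]
[0.0, 0.0, 0.0, -0.0282, 0.0025, 0.0234]
[0.0, 0.0, 0.0, -0.0282, 0.0025, 0.0234]
```

```bash
python3 -m jog '[[0,0,0,-0.028,0.0,0.0234,45],[0,0,0,-0.028,0.0,0.0234,45],[0,0,0,-0.028,0.0,0.0234,45],[0,0,0,-0.028,0.0,0.0234,45],[0,0,0,-0.028,0.0,0.0234,45],[0,0,0,0,0,0,45]]' 80
python3 - <<'E'
from h import *
d=cam('scene','s3.png'); print(observe()['q']); im=cv2.imread('pics/s3.png')[200:440,260:560]; cv2.imwrite('pics/s3c.png',cv2.resize(im,(750,600)))
E
```

```text
time_s: 6.2
position: [0.5297, 0.2141, 0.1479]
tool_rot: [[0.708, -0.064, 0.704], [-0.046, -0.998, -0.045], [0.705, -0.0, -0.709]]
ft_force: [0.1, 0.4, -0.7]
grip_width: 0.0544
gripper_force: 85.8
[ 16.53766072  20.7959369  108.28874822 -61.58995138  16.08267299
 165.22875849]
```

View pics/s3c.png

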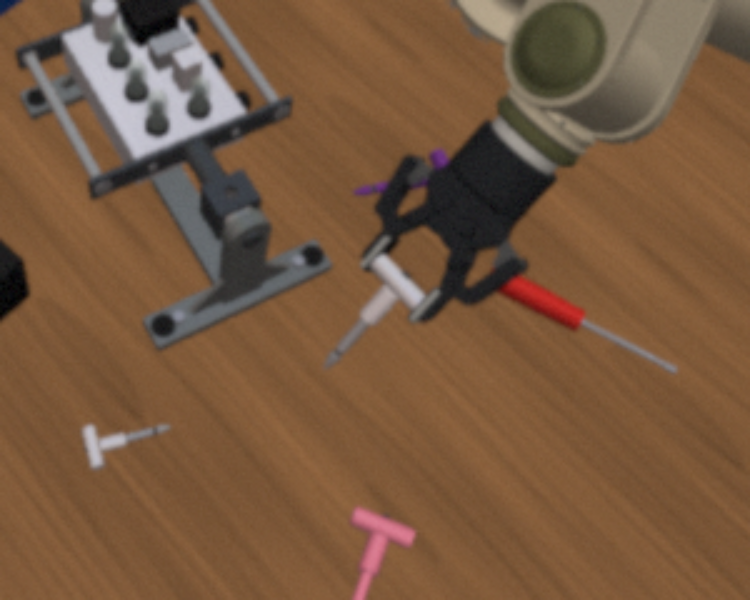

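The pin is held tilted, with the tip at about (330,360) in the crop. Joint 6 is at its limit, so I turn the heading radial, reduce the tilt and reach farther out.

```bash
python3 - <<'E'
from h import *
def tilt(h,t): return Ro.from_euler('z',h,degrees=True).as_matrix()@down(-90)@Ro.from_euler('y',t,degrees=True).as_matrix()
print(tilt(15,35)); plan(5,[.575,.2,.15],tilt(15,35))
E
```

```text
[[ 0.79124012  0.25881905  0.55403229]
 [ 0.21201215 -0.96592583  0.14845251]
 [ 0.57357644  0.         -0.81915204]]
[0.0419, -0.0343, -0.05, 0.0067, 0.0023, 0.0064]
[0.0419, -0.0343, -0.05, 0.0068, 0.0029, 0.006]
[0.0419, -0.0343, -0.05, 0.0068, 0.0035, 0.0056]
[0.0419, -0.0343, -0.05, 0.0068, 0.004, 0.0053]
[0.0419, -0.0343, -0.05, 0.0068, 0.0046, 0.0048]
```

```bash
python3 -m jog '[[0.042,-0.034,-0.05,0.0067,0.0023,0.0064,45],[0.042,-0.034,-0.05,0.0068,0.003,0.006,45],[0.042,-0.034,-0.05,0.0068,0.0035,0.0056,45],[0.042,-0.034,-0.05,0.0068,0.004,0.0053,45],[0.042,-0.034,-0.05,0.0068,0.0046,0.0048,45],[0,0,0,-0.0086,0,0.0123,45],[0,0,0,-0.0086,0,0.0123,45],[0,0,0,-0.0086,0,0.0123,45],[0,0,0,-0.0086,0,0.0123,45],[0,0,0,0,0,0,45]]' 80
python3 -c "
from h import *
print(observe()['q'])"
```

```text
time_s: 7.5
position: [0.5625, 0.1999, 0.088]
tool_rot: [[0.788, 0.172, 0.592], [0.144, -0.985, 0.094], [0.599, 0.011, -0.801]]
ft_force: [0.5, -0.3, -0.5]
grip_width: 0.0542
gripper_force: 85.8
[  7.92711445  27.012838   105.94970305   3.64822682  10.26506917
  84.45627232]
```

```bash
cat >> h.py <<'E'
def tilt(h,t): return Ro.from_euler('z',h,degrees=True).as_matrix()@down(-90)@Ro.from_euler('y',t,degrees=True).as_matrix()
def rows(way):
    o=observe(); p,R=np.array(o['position']),np.array(o['tool_rot'])
    for P,Q in way:
        print(np.round(np.r_[Ro.from_matrix(R.T@Q).as_rotvec(),R.T@(P-p)],4).tolist()); p,R=P,Q
E
python3 - <<'E'
from h import *
o=observe(); R=np.array(o['tool_rot']); H=9.5; h=np.array([np.cos(np.radians(H)),np.sin(np.radians(H)),0]); u=np.array([0,0,1.])
tip=o['position']+.082*R[:,2]; tip[2]=0; way=[]
def add(phi,t,z0=0):
    tee=tip+u*z0+.105*(-np.sin(np.radians(phi))*h+np.cos(np.radians(phi))*u); T=tilt(H,t); way.append((tee+.023*T[:,2],T))
for phi,t,z in [(35,35,.01),(33,33,.003),(33,33,0)]: add(phi,t,z)
for k in range(1,11): add(33+4.4*k,33-2.3*k)
rows(way); print(way[-1][0],tip)
E
```

```text
[0.0053, -0.0313, 0.012, -0.0048, 0.0003, 0.0099]
[-0.0, -0.0349, -0.0, -0.0012, -0.0, 0.0058]
[0.0, 0.0, 0.0, -0.0016, 0.0, 0.0025]
[-0.0, -0.0401, 0.0, -0.009, 0.0, 0.0003]
[-0.0, -0.0401, 0.0, -0.0089, 0.0, 0.0012]
[0.0, -0.0401, -0.0, -0.0087, -0.0, 0.0021]
[0.0, -0.0401, -0.0, -0.0084, -0.0, 0.003]
[-0.0, -0.0401, 0.0, -0.008, 0.0, 0.0039]
[0.0, -0.0401, 0.0, -0.0075, -0.0, 0.0047]
[0.0, -0.0401, -0.0, -0.0069, -0.0, 0.0054]
[-0.0, -0.0401, -0.0, -0.0062, -0.0, 0.0061]
[0.0, -0.0401, -0.0, -0.0055, 0.0, 0.0066]
[-0.0, -0.0401, 0.0, -0.0046, 0.0, 0.0071]
[0.51402663 0.1913708  0.00096928] [0.61099325 0.20759745 0.        ]
```

```bash
python3 -m jog '[[0.005,-0.031,0.012,-0.0048,0,0.01,45],[0,-0.035,0,-0.0012,0,0.0058,45],[0,0,0,-0.0016,0,0.0025,45]]' 25
python3 -m jog '[[0,-0.04,0,-0.009,0,0.0003,45],[0,-0.04,0,-0.009,0,0.001,45],[0,-0.04,0,-0.0087,0,0.002,45],[0,-0.04,0,-0.0084,0,0.003,45],[0,-0.04,0,-0.008,0,0.004,45]]' 22
python3 - <<'E'
from h import *
d=cam('scene','s4.png'); print(observe()['q']); im=cv2.imread('pics/s4.png')[240:400,320:520]; cv2.imwrite('pics/s4c.png',cv2.resize(im,(750,600)))
E
```

```text
time_s: 7.88
position: [0.5689, 0.2006, 0.0704]
tool_rot: [[0.824, 0.165, 0.542], [0.138, -0.986, 0.09], [0.549, 0.0, -0.836]]
ft_force: [-3.0, -1.6, 11.3]
grip_width: 0.0543
gripper_force: 87.0
time_s: 8.5
position: [0.5363, 0.1953, 0.0409]
tool_rot: [[0.915, 0.165, 0.368], [0.153, -0.986, 0.061], [0.373, 0.0, -0.928]]
ft_force: [-0.3, 0.1, 5.9]
grip_width: 0.0543
gripper_force: 87.7
[  7.85214688  30.59095377 101.96797597   1.35937287  25.70162755
  87.24650012]
```

View pics/s4c.png

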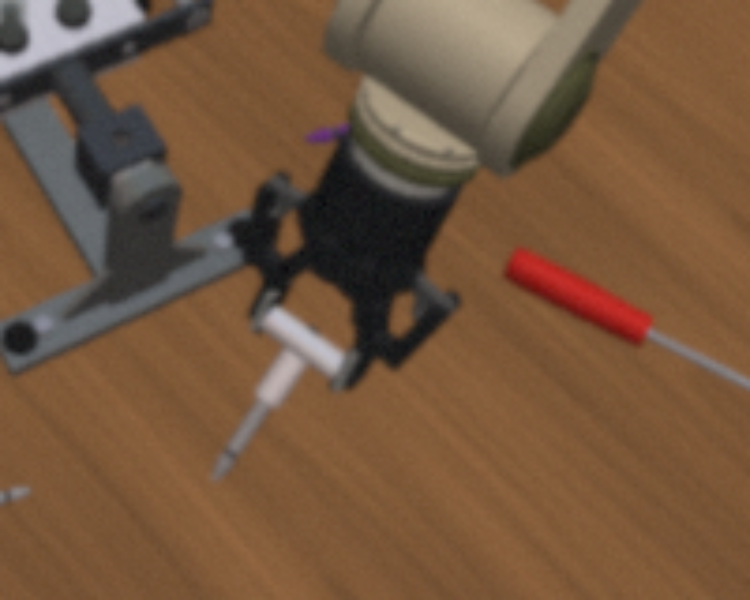

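The pin is pivoting down as planned: T-bar at about (305,340) in the crop, tip on the bench at about (220,470).

```bash
python3 -m jog '[[0,-0.04,0,-0.0075,0,0.0047,45],[0,-0.04,0,-0.0069,0,0.0054,45],[0,-0.04,0,-0.0062,0,0.006,45],[0,-0.04,0,-0.0055,0,0.0066,45],[0,0,0,0,0,0.002,45],[0,0,0,0,0,0,45]]' 20
python3 -c "
from h import *
print(observe()['q'])"
```

```text
time_s: 9.3
position: [0.5187, 0.1923, 0.0083]
tool_rot: [[0.962, 0.165, 0.217], [0.161, -0.986, 0.036], [0.219, 0.0, -0.976]]
ft_force: [-1.2, -0.2, 6.7]
grip_width: 0.0542
gripper_force: 90.2
[ 7.92234179 33.95563928 99.50103469  0.59273508 33.87088339 87.97538442]
```

```bash
python3 -m jog '[[0,0,0,-0.003,0,0.005,45],[0,0,0,0,0,0,45],[0,0,0,0,0,0,100],[0,0,0,0,0,0,100],[0,0,0,0,0,0,100],[0,0,0,-0.002,0,-0.03,100],[0,0,0,0,0,-0.05,100],[0,0,0,0,0,-0.06,100],[0,0,0,0,0,-0.06,100],[0,-0.1,0,0,0,-0.05,100]]'
python3 - <<'E'
from h import *; import pickle
for n in('top','wrist'):
    d=cam(n,n+'5.png'); pickle.dump(d,open(n+'5.pkl','wb'))
    hsv=cv2.cvtColor(d['pixels'],cv2.COLOR_RGB2HSV); m=((hsv[...,1]<70)&(hsv[...,2]>120)).astype(np.uint8)
    k,l,st,c=cv2.connectedComponentsWithStats(m)
    for i in range(1,k):
        if 20<st[i,4]<20000:
            P=onz(d,c[i],.009); 
            if .4<P[0]<.75 and .12<P[1]<.32: print(n,c[i],st[i],P)
d=pickle.load(open('wrist5.pkl','rb')); print(proj(d,[[.49,.19,.009],[.6,.2,.009]]),observe()['position'])
E
```

```text
time_s: 10.55
position: [0.4586, 0.1825, 0.2477]
tool_rot: [[0.98, 0.165, 0.114], [0.164, -0.986, 0.018], [0.115, 0.001, -0.993]]
ft_force: [0.5, 0.2, -1.3]
grip_width: 0.0854
gripper_force: 0.0
top [221.79069767 238.45348837] [218 227   9  27  86] [0.56559708 0.19991474 0.009     ]
wrist [315.72727273  46.59440559] [312  36   9  20 143] [0.60864512 0.20816443 0.009     ]
wrist [317.27303324 134.11274716] [ 287   63   63  103 2377] [0.53335895 0.19415638 0.009     ]
[[314.03257401 181.19086884]
 [323.12113141  58.2011189 ]] [0.46187709 0.18285879 0.25068394]
```

```bash
python3 - <<'E'
from h import *; import pickle
d=pickle.load(open('wrist5.pkl','rb'))
hsv=cv2.cvtColor(d['pixels'],cv2.COLOR_RGB2HSV); m=((hsv[...,1]<70)&(hsv[...,2]>120)).astype(np.uint8)
for v in range(30,170,5):
    x=np.where(m[v,280:360])[0]+280
    if len(x): print(v,x.min(),x.max(),len(x))
E
python3 - <<'E'
import cv2
im=cv2.imread('pics/wrist5.png')[20:200,220:420]; cv2.imwrite('pics/w5c.png',cv2.resize(im,(660,594)))
E
```

```text
40 313 318 6
45 312 319 8
50 312 320 9
55 312 319 8
65 312 320 9
70 312 320 9
75 312 320 9
80 312 320 9
85 312 321 10
90 313 321 9
95 313 321 9
100 313 321 9
105 313 321 9
110 308 326 19
115 308 326 19
120 308 327 20
125 308 327 20
130 308 327 20
135 308 327 20
140 308 327 20
145 308 344 22
150 287 348 62
155 287 349 63
160 287 348 62
165 289 337 40
```

View pics/w5c.png

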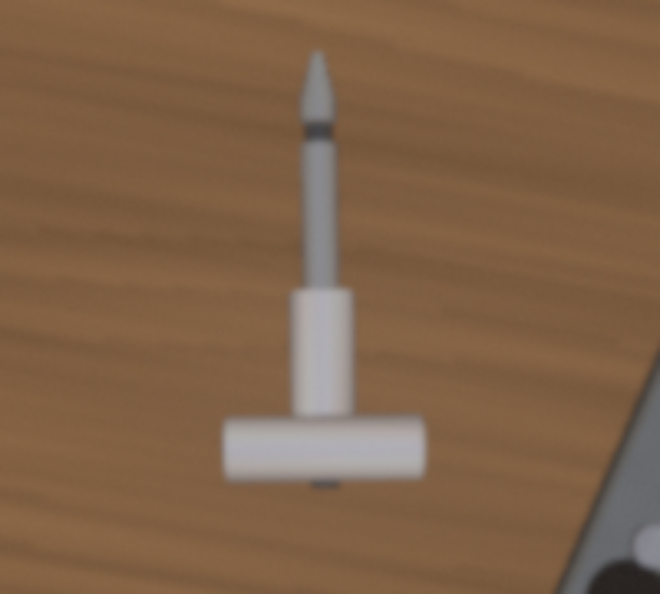

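The pin lies flat: tee at about (318,156), shoulder (317.5,108) and tip (316,35) in the full image. Now the tie bar.

```bash
python3 - <<'E'
from h import *; import pickle
d=pickle.load(open('wrist5.pkl','rb'))
T,Sh,P=[onz(d,p,.009) for p in ((318,156),(317.5,108),(316,35))]
print(T,Sh,P,np.linalg.norm(T-Sh),np.linalg.norm(Sh-P)); ax=(P-T)/np.linalg.norm(P-T); print('boss',T+.026*ax,'heading',np.degrees(np.arctan2(ax[1],ax[0])))
plan(9,np.r_[W((.097,-.037,0))[:2],.27],down(-12.1))
E
```

```text
[0.51376501 0.19018639 0.009     ] [0.55644627 0.19781238 0.009     ] [0.61834538 0.20953723 0.009     ] 0.04335718652247899 0.06299977613250521
boss [0.53933104 0.19491696 0.009     ] heading 10.483058503155709
[0.0083, -0.0121, -0.1325, 0.0122, 0.0371, -0.0006]
[0.0083, -0.0121, -0.1325, 0.0072, 0.0383, -0.001]
[0.0083, -0.0121, -0.1325, 0.002, 0.0389, -0.0014]
[0.0083, -0.0121, -0.1325, -0.0031, 0.0388, -0.0017]
[0.0083, -0.0121, -0.1325, -0.0083, 0.0381, -0.002]
[0.0083, -0.0121, -0.1325, -0.0132, 0.0366, -0.0022]
[0.0083, -0.0121, -0.1325, -0.018, 0.0345, -0.0023]
[0.0083, -0.0121, -0.1325, -0.0224, 0.0318, -0.0023]
[0.0083, -0.0121, -0.1325, -0.0265, 0.0286, -0.0023]
```

```bash
python3 -m jog '[[0.008,-0.012,-0.1325,0.0122,0.0371,-0.005,60],[0.008,-0.012,-0.1325,0.0072,0.0383,-0.005,41],[0.008,-0.012,-0.1325,0.002,0.0389,-0.003,41],[0.008,-0.012,-0.1325,-0.0031,0.0388,-0.0017,41],[0.008,-0.012,-0.1325,-0.0083,0.0381,-0.002,41],[0.008,-0.012,-0.1325,-0.0132,0.0366,-0.002,41],[0.008,-0.012,-0.1325,-0.018,0.0345,-0.002,41],[0.008,-0.012,-0.1325,-0.0224,0.0318,-0.002,41],[0.008,-0.012,-0.1325,-0.0265,0.0286,-0.002,41],[0,0,0,0,0,0,41]]'
python3 - <<'E'
from h import *
plan(1,np.r_[W((.097,-.037,0))[:2],.2],down(-12.1)); print(observe()['q'])
d=cam('wrist','w6.png'); g=cv2.cvtColor(d['pixels'],cv2.COLOR_RGB2GRAY)
# bar edge check: profile across the bar at stand y=-.037 and -.07
for y in (-.037,.0):
    pts=[W((x,y,.13)) for x in np.arange(.077,.118,.002)]
    uv=proj(d,pts); print(y,[(round(float(x),3),int(g[int(v),int(u)]) if 0<=v<480 and 0<=u<640 else None) for x,(u,v) in zip(np.arange(77,118,2),uv)],uv[10])
E
```

```text
time_s: 11.9
position: [0.6218, -0.1306, 0.271]
tool_rot: [[0.211, 0.977, -0.007], [0.977, -0.211, -0.002], [-0.003, -0.006, -1.0]]
ft_force: [0.3, 0.5, -0.5]
grip_width: 0.0349
gripper_force: 0.0
[-0.0061, 0.0034, -0.0018, 0.003, 0.0016, 0.071]
[-22.41491279  29.780611    54.53169474  -0.25744015  95.9940825
 -10.24045493]
-0.037 [(77.0, 108), (79.0, 107), (81.0, 107), (83.0, 103), (85.0, 105), (87.0, 106), (89.0, 105), (91.0, 104), (93.0, 132), (95.0, 146), (97.0, 147), (99.0, 147), (101.0, 141), (103.0, 111), (105.0, 111), (107.0, 119), (109.0, 117), (111.0, 113), (113.0, 109), (115.0, 112), (117.0, 112)] [322.18923762 209.40083421]
0.0 [(77.0, 105), (79.0, 106), (81.0, 100), (83.0, 105), (85.0, 111), (87.0, 110), (89.0, 111), (91.0, 111), (93.0, 131), (95.0, 145), (97.0, 147), (99.0, 147), (101.0, 137), (103.0, 109), (105.0, 110), (107.0, 109), (109.0, 117), (111.0, 111), (113.0, 109), (115.0, 108), (117.0, 112)] [322.34395946 156.60463305]
```

```bash
python3 -m jog '[[-0.006,0.003,-0.002,0.003,0.002,0.04,41],[0,0,0,0,0,0.04,41],[0,0,0,0,0,0.04,41],[0,0,0,0,0,0.039,41],[0,0,0,0,0,0,41],[0,0,0,0,0,0,0],[0,0,0,0,0,0,0],[0,0,0,0,0,0,0],[0,0,0,0,0,0,0]]' 25
python3 - <<'E'
from h import *
o=observe();print(o['position'],o['q']); p0=o['position']
R=o['tool_rot']; r=.097; st=np.array([S['x'][0],S['x'][1],0]); u=np.array([0,0,1.])
b=lambda a: r*(np.cos(a)*st+np.sin(a)*u)
for k in range(0,32): a,c=.05*k,.05*(k+1); print(k,np.round(R.T@(b(c)-b(a)),4).tolist())
E
```

```text
time_s: 13.08
position: [0.6254, -0.1261, 0.1161]
tool_rot: [[0.208, 0.978, 0.007], [0.978, -0.208, -0.002], [-0.0, 0.007, -1.0]]
ft_force: [5.2, 1.9, -0.3]
grip_width: 0.011
gripper_force: 25.9
[ 0.62535713 -0.1260598   0.11614627] [-2.20298355e+01  3.57832626e+01  6.95644173e+01  4.82756804e-02
  7.42292994e+01 -1.00635598e+01]
0 [-0.0, -0.0001, -0.0048]
1 [-0.0, -0.0003, -0.0048]
2 [-0.0, -0.0006, -0.0048]
3 [0.0, -0.0008, -0.0048]
4 [0.0, -0.001, -0.0047]
5 [0.0, -0.0013, -0.0047]
6 [0.0, -0.0015, -0.0046]
7 [0.0, -0.0017, -0.0045]
8 [0.0, -0.002, -0.0044]
9 [0.0, -0.0022, -0.0043]
10 [0.0, -0.0024, -0.0042]
11 [0.0, -0.0026, -0.0041]
12 [0.0, -0.0028, -0.004]
13 [0.0, -0.003, -0.0038]
14 [0.0, -0.0032, -0.0037]
15 [0.0, -0.0034, -0.0035]
16 [0.0, -0.0035, -0.0033]
17 [0.0, -0.0037, -0.0031]
18 [0.0, -0.0039, -0.0029]
19 [0.0, -0.004, -0.0028]
20 [0.0, -0.0041, -0.0025]
21 [0.0, -0.0042, -0.0023]
22 [0.0, -0.0044, -0.0021]
23 [0.0, -0.0045, -0.0019]
24 [0.0, -0.0046, -0.0017]
25 [0.0, -0.0046, -0.0014]
26 [0.0, -0.0047, -0.0012]
27 [0.0, -0.0047, -0.001]
28 [0.0, -0.0048, -0.0007]
29 [0.0, -0.0048, -0.0005]
30 [0.0, -0.0048, -0.0003]
31 [0.0, -0.0048, -0.0]
```

```bash
python3 -m jog '[[0,0,0,0,-0.0001,-0.0048,0],[0,0,0,0,-0.0003,-0.0048,0],[0,0,0,0,-0.0006,-0.0048,0],[0,0,0,0,-0.0008,-0.0048,0],[0,0,0,0,-0.001,-0.0047,0],[0,0,0,0,-0.0013,-0.0047,0],[0,0,0,0,-0.0015,-0.0046,0],[0,0,0,0,-0.0017,-0.0045,0],[0,0,0,0,-0.002,-0.0044,0],[0,0,0,0,-0.0022,-0.0043,0]]'
python3 -m jog '[[0,0,0,0,-0.0024,-0.0042,0],[0,0,0,0,-0.0026,-0.0041,0],[0,0,0,0,-0.0028,-0.004,0],[0,0,0,0,-0.003,-0.0038,0],[0,0,0,0,-0.0032,-0.0037,0],[0,0,0,0,-0.0034,-0.0035,0],[0,0,0,0,-0.0035,-0.0033,0],[0,0,0,0,-0.0037,-0.0031,0],[0,0,0,0,-0.0039,-0.0029,0],[0,0,0,0,-0.004,-0.0028,0]]'
```

```text
time_s: 14.32
position: [0.6132, -0.1234, 0.1617]
tool_rot: [[0.207, 0.978, 0.005], [0.978, -0.207, -0.001], [-0.0, 0.005, -1.0]]
ft_force: [4.9, 1.3, -1.1]
grip_width: 0.0109
gripper_force: 24.5
time_s: 15.58
position: [0.5821, -0.1167, 0.1981]
tool_rot: [[0.207, 0.978, 0.008], [0.978, -0.207, -0.002], [-0.0, 0.008, -1.0]]
ft_force: [7.6, 3.1, 3.9]
grip_width: 0.0109
gripper_force: 24.6
```

```bash
python3 -m jog '[[0,0,0,0,-0.0041,-0.0025,0],[0,0,0,0,-0.0042,-0.0023,0],[0,0,0,0,-0.0044,-0.0021,0],[0,0,0,0,-0.0045,-0.0019,0],[0,0,0,0,-0.0046,-0.0017,0],[0,0,0,0,-0.0046,-0.0014,0],[0,0,0,0,-0.0047,-0.0012,0],[0,0,0,0,-0.0047,-0.001,0],[0,0,0,0,-0.0048,-0.0007,0],[0,0,0,0,-0.0048,-0.0005,0]]'
python3 -m jog '[[0,0,0,0,-0.0045,-0.0002,0],[0,0,0,0,-0.004,0,0],[0,0,0,0,-0.001,0,0],[0,0,0,0,0,0,0],[0,0,0,0,0,0,0]]'
python3 - <<'E'
from h import *
o=observe(); v=o['position']+.019*o['tool_rot'][:,2]*-1-W((0,-.037,.13)); print('bar from pivot (x stand,z)',v[:2]@S['x'],v[2],o['ft_force'])
E
```

```text
time_s: 16.82
position: [0.5374, -0.1075, 0.2135]
tool_rot: [[0.207, 0.978, 0.008], [0.978, -0.207, -0.002], [-0.001, 0.008, -1.0]]
ft_force: [5.8, 2.3, 4.5]
grip_width: 0.0107
gripper_force: 25.7
time_s: 17.45
position: [0.5287, -0.1057, 0.2133]
tool_rot: [[0.208, 0.978, 0.009], [0.978, -0.208, -0.002], [-0.001, 0.009, -1.0]]
ft_force: [9.0, 2.2, 4.7]
grip_width: 0.0106
gripper_force: 26.1
bar from pivot (x stand,z) -0.0007012064350572277 0.10228021299582957 [9.01997098 2.24148772 4.72544744]
```

```bash
python3 -m jog '[[0,0,0,0,-0.001,0,0],[0,0,0,0,-0.001,0,0],[0,0,0,0,0,0,0],[0,0,0,0,0,0,0]]'
```

```text
time_s: 17.95
position: [0.5286, -0.1056, 0.2133]
tool_rot: [[0.208, 0.978, 0.013], [0.978, -0.208, -0.003], [-0.0, 0.014, -1.0]]
ft_force: [19.2, 0.4, -0.6]
grip_width: 0.011
gripper_force: 25.9
```

```bash
python3 -m jog '[[0,0,0,0,0.002,0,0],[0,0,0,0,0,0,41],[0,0,0,0,0,0,41],[0,0,0,0,0,0,41],[0,0,0,0,0,-0.03,41],[0,0,0,0,0,-0.05,41]]'
python3 - <<'E'
from h import *
plan(8,[.539,.195,.2],down(10.5-90))
E
```

```text
time_s: 18.7
position: [0.526, -0.1053, 0.2909]
tool_rot: [[0.208, 0.978, -0.002], [0.978, -0.208, 0.001], [0.0, -0.003, -1.0]]
ft_force: [1.4, -0.9, 0.4]
grip_width: 0.0346
gripper_force: 0.0
[-0.0003, 0.0002, 0.1473, 0.0371, -0.0062, 0.0114]
[-0.0003, 0.0002, 0.1473, 0.0357, -0.0116, 0.0114]
[-0.0003, 0.0002, 0.1473, 0.0337, -0.0167, 0.0114]
[-0.0003, 0.0002, 0.1473, 0.0308, -0.0214, 0.0114]
[-0.0003, 0.0002, 0.1473, 0.0274, -0.0257, 0.0114]
[-0.0003, 0.0002, 0.1473, 0.0233, -0.0295, 0.0114]
[-0.0003, 0.0002, 0.1473, 0.0187, -0.0326, 0.0114]
[-0.0003, 0.0002, 0.1473, 0.0137, -0.035, 0.0114]
```

Descent comes in the last two rows only. Then I look with the wrist camera, by numbers.

```bash
python3 -m jog '[[0,0,0.1473,0.0371,-0.0062,0,41],[0,0,0.1473,0.0357,-0.0116,0,41],[0,0,0.1473,0.0337,-0.0167,0,50],[0,0,0.1473,0.0308,-0.0214,0,60],[0,0,0.1473,0.0274,-0.0257,0,60],[0,0,0.1473,0.0233,-0.0295,0.01,60],[0,0,0.1473,0.0187,-0.0326,0.04,60],[0,0,0.1473,0.0137,-0.035,0.04,60],[0,0,0,0,0,0,60]]'
python3 - <<'E'
from h import *
d=cam('wrist','w7.png'); hsv=cv2.cvtColor(d['pixels'],cv2.COLOR_RGB2HSV); m=((hsv[...,1]<70)&(hsv[...,2]>120)).astype(np.uint8)
print(proj(d,[[.5138,.1902,.009],[.5393,.1949,.009],[.5564,.1978,.009],[.6183,.2095,.009]]))
k,l,st,c=cv2.connectedComponentsWithStats(m)
for i in range(1,k):
    if st[i,4]>100: print(c[i],st[i])
u=proj(d,[[.5393,.1949,.009],[.5138,.1902,.009]])
for v in range(int(u[0,1])-40,int(u[1,1])+30,10):
    x=np.where(m[v,250:390])[0]+250
    if len(x): print(v,x.min(),x.max())
# hub hole: scene view for the cradle angle: top picture
t=cam('top','t7.png'); s=cam('scene','s7.png')
plan(1,[.5393,.1949,.1],down(10.5-90))
E
```

```text
time_s: 19.82
position: [0.5382, 0.1963, 0.1979]
tool_rot: [[0.983, 0.185, -0.005], [0.185, -0.983, -0.002], [-0.005, 0.001, -1.0]]
ft_force: [-0.1, -1.0, 0.0]
grip_width: 0.051
gripper_force: 0.0
[[318.32922192 225.38902968]
 [318.46614986 195.0139124 ]
 [318.87097755 173.87075116]
 [318.88047101  91.17099876]]
[318.21596244 105.89671362] [313  93  11  24 213]
[513.33333333 105.74537037] [506  98  16  17 216]
[318.05577558 201.09141914] [ 283  125   71  112 3030]
[577.13450292 249.26315789] [561 230  29  42 171]
[429.01298701 261.11688312] [422 255  15  13 154]
[635.00980392 367.75980392] [629 355  11  24 204]
[218.0619469  361.47787611] [209 357  15  12 113]
[417.07627119 361.52542373] [412 357  16  12 118]
[ 67.14646465 391.13131313] [ 48 387  42   9 198]
155 313 324
165 313 324
175 308 329
185 307 329
195 307 329
205 307 329
215 286 350
225 283 353
235 285 351
[0.0017, -0.0031, 0.0012, -0.0013, -0.0012, 0.1021]
```

```bash
python3 -m jog '[[0.002,-0.003,0.001,-0.001,0.001,0.05,60],[0,0,0,0,0,0.05,60],[0,0,0,0,0,0.05,60],[0,0,0,0,0,0.03,60],[0,0,0,0,0,0.013,60],[0,0,0,0,0,0,60],[0,0,0,0,0,0,0],[0,0,0,0,0,0,0],[0,0,0,0,0,0,0],[0,0,0,0,0,0,0]]' 60
python3 - <<'E'
from h import *
o=observe();R=np.array(o['tool_rot']);print(o['position'],R[:,2])
E
```

```text
time_s: 21.22
position: [0.5398, 0.1936, 0.0096]
tool_rot: [[0.983, 0.182, 0.001], [0.182, -0.983, 0.001], [0.001, -0.0, -1.0]]
ft_force: [-1.3, -0.9, 6.7]
grip_width: 0.0148
gripper_force: 58.5
[0.53977402 0.19362686 0.0096134 ] [ 1.12324602e-03  6.03297041e-04 -9.99999187e-01]
```

The width of 14.8 mm means the pads hold above the pin's axis, so I reopen, go lower and close again.

```bash
python3 -m jog '[[0,0,0,0,0,0,40],[0,0,0,0,0,0,40],[0,0,0,0,0,0.004,40],[0,0,0,0,0,0,40]]' 60
```

```text
time_s: 21.72
position: [0.5388, 0.1935, 0.0035]
tool_rot: [[0.983, 0.181, -0.002], [0.181, -0.983, 0.0], [-0.002, -0.001, -1.0]]
ft_force: [0.2, 0.1, -0.1]
grip_width: 0.0342
gripper_force: 0.0
```

```bash
python3 -m jog '[[0,0,0,0,-0.001,0.003,40],[0,0,0,0,0,0,40],[0,0,0,0,0,0,0],[0,0,0,0,0,0,0],[0,0,0,0,0,0,0],[0,0,0,0,0,0,0]]' 60
```

```text
time_s: 22.48
position: [0.539, 0.1946, 0.0012]
tool_rot: [[0.983, 0.181, -0.001], [0.181, -0.983, 0.001], [-0.001, -0.001, -1.0]]
ft_force: [-0.0, 0.4, 3.5]
grip_width: 0.0154
gripper_force: 58.6
```

```bash
python3 -m jog '[[0,0,0,0,0,-0.01,0],[0,0,0,0,0,-0.03,0],[0,0,0,0,0,-0.05,0],[0,0,0,0,0,-0.05,0],[0,0,0,0,0,-0.05,0],[0,0,0,0,0,0,0]]' 80
python3 - <<'E'
from h import *
print(W((-.131,.124,.19)),W((-.022,.124,.13)))
plan(5,W((-.131,.124,.19)),down(-102.1))
E
```

```text
time_s: 23.22
position: [0.5403, 0.1947, 0.1952]
tool_rot: [[0.983, 0.181, 0.006], [0.181, -0.983, 0.002], [0.006, -0.0, -1.0]]
ft_force: [-0.1, -0.9, -1.6]
grip_width: 0.0152
gripper_force: 78.3
[0.43459511 0.07720571 0.19      ] [0.54115471 0.05426988 0.13      ]
[-0.0003, -0.0012, 0.0787, -0.0251, 0.0193, 0.0009]
[-0.0003, -0.0012, 0.0787, -0.0235, 0.0212, 0.0009]
[-0.0003, -0.0012, 0.0787, -0.0217, 0.023, 0.0009]
[-0.0003, -0.0012, 0.0787, -0.0199, 0.0246, 0.001]
[-0.0003, -0.0012, 0.0787, -0.0179, 0.0261, 0.001]
```

```bash
python3 -m jog '[[0,0,0.0787,-0.0251,0.0193,0,0],[0,0,0.0787,-0.0235,0.0212,0,0],[0,0,0.0787,-0.0217,0.023,0,0],[0,0,0.0787,-0.0199,0.0246,0.02,0],[0,0,0.0787,-0.018,0.0261,0.03,0],[0,0,0,0,0,0.02,0],[0,0,0,0,0,0,0],[0,0,0,0,0,0,0]]' 80
python3 - <<'E'
from h import *; import pickle
D={n:cam(n,n+'8.png') for n in('scene','wrist','top')}; pickle.dump(D,open('D8.pkl','wb'))
o=observe(); p,R=np.array(o['position']),np.array(o['tool_rot']); print(p,R)
for n in D: print(n,proj(D[n],[W((-.022,.124,.13)),p-.008*R[:,2]+.079*R[:,0],p-.008*R[:,2]-.026*R[:,0]]).round(1).tolist())
a=D['wrist']['pixels'][80:380,170:470]; b=D['scene']['pixels'][220:320,310:410]
cv2.imwrite('pics/c8.png',np.hstack([cv2.resize(a,(400,400)),cv2.resize(b,(400,400),interpolation=cv2.INTER_CUBIC)])[:,:,::-1])
E
```

```text
time_s: 24.22
position: [0.4333, 0.0771, 0.1214]
tool_rot: [[0.978, -0.209, -0.001], [-0.209, -0.978, 0.0], [-0.001, -0.0, -1.0]]
ft_force: [0.8, 0.1, -1.3]
grip_width: 0.015
gripper_force: 78.5
[0.43343075 0.07708751 0.12163225] [[ 9.77885091e-01 -2.09142460e-01 -4.23366923e-04]
 [-2.09142333e-01 -9.77885156e-01  3.26215491e-04]
 [-4.82229740e-04 -2.30457319e-04 -9.99999857e-01]]
scene [[360.2, 277.1], [371.6, 272.0], [408.8, 255.4]]
wrist [[313.2, -11.2], [314.2, 100.9], [314.8, 383.2]]
top [[273.3, 238.8], [270.5, 251.3], [260.5, 294.1]]
```

View pics/c8.png

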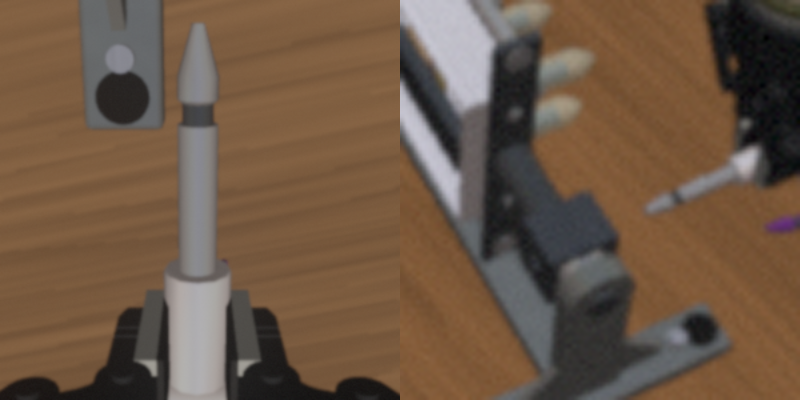

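The pin sits centred and level in the fingers: tip at (318,98) wrist and (372,273) scene, within 1 mm of prediction. The hub faces the robot with the cradle upright. Inserting along tool x.

```bash
python3 -m jog '[[0,0,0,0.012,0.0005,0,0],[0,0,0,0.012,0,0,0],[0,0,0,0.006,0,0,0],[0,0,0,0.006,0,0,0],[0,0,0,0.006,0,0,0],[0,0,0,0.006,0,0,0],[0,0,0,0,0,0,0]]' 90
```

```text
time_s: 25.25
position: [0.4807, 0.0665, 0.1212]
tool_rot: [[0.978, -0.209, 0.0], [-0.209, -0.978, 0.001], [-0.0, -0.001, -1.0]]
ft_force: [2.6, 4.5, -0.1]
grip_width: 0.0144
gripper_force: 90.9
```

```bash
python3 -m jog '[[0,0,0,0.006,-0.0006,0,0],[0,0,0,0.006,0,0,0],[0,0,0,0.006,0,0,0],[0,0,0,0.006,0,0,0],[0,0,0,0.006,0,0,0],[0,0,0,0,0,0,0]]' 90
python3 -c "
from h import *
o=observe();v=o['position']-W((0,0,0));print(v[:2]@S['x'],v[:2]@S['y'],o['ft_force'],o['wrist_torque'])"
```

```text
time_s: 26.0
position: [0.5103, 0.0606, 0.1211]
tool_rot: [[0.978, -0.21, 0.0], [-0.21, -0.978, 0.0], [0.0, -0.0, -1.0]]
ft_force: [1.7, 5.0, 0.7]
grip_width: 0.0143
gripper_force: 91.0
-0.05347557865327861 0.12367538686441226 [1.68192137 4.95817587 0.70068034] [ 0.659926   -0.47110714  0.22747864]
```

```bash
python3 -m jog '[[0,0,0,0.004,-0.0003,0,0],[0,0,0,0.004,-0.0003,0,0],[0,0,0,0.003,0,0,0],[0,0,0,0.003,0,0,0],[0,0,0,0,0,0,0]]' 110
python3 -m jog '[[0,0,0,0.001,0,0,0],[0,0,0,0.001,0,0,0],[0,0,0,0.001,0,0,0],[0,0,0,0,0,0,0]]' 110
python3 -c "
from h import *
o=observe();v=o['position']-W((0,0,0));print(v[:2]@S['x'],v[:2]@S['y'],o['ft_force'],o['wrist_torque'])"
```

```text
time_s: 26.62
position: [0.5235, 0.0581, 0.121]
tool_rot: [[0.978, -0.21, -0.001], [-0.21, -0.978, 0.0], [-0.001, 0.0, -1.0]]
ft_force: [0.8, 1.6, 2.1]
grip_width: 0.0142
gripper_force: 108.7
time_s: 27.12
position: [0.5236, 0.0581, 0.1208]
tool_rot: [[0.978, -0.209, -0.007], [-0.209, -0.978, 0.001], [-0.008, 0.001, -1.0]]
ft_force: [-12.7, 2.6, 9.0]
grip_width: 0.0139
gripper_force: 109.4
-0.039931248956678024 0.12410755322517936 [-12.65425741   2.56139035   9.00262094] [0.49291126 1.79513273 0.02213047]
```

```bash
python3 -m jog '[[0,0,0,0.002,0,0,0],[0,0,0,0.002,0,0,0],[0,0,0,0,0,0,0]]' 120
python3 - <<'E'
from h import *; import pickle
D={n:cam(n,n+'9.png') for n in('scene','wrist')}; pickle.dump(D,open('D9.pkl','wb'))
d=D['wrist']; o=observe(); p,R=o['position'],o['tool_rot']; v=p-W((0,0,0));print(v[:2]@S['x'],o['ft_force'])
uv=proj(d,[p-.008*R[:,2]+x*R[:,0] for x in (.017,.06)]); print(uv)
g=cv2.cvtColor(d['pixels'],cv2.COLOR_RGB2GRAY)
for du in (0,9,14): print(du,[(r,int(g[r,319+du])) for r in range(200,360,4)])
E
```

```text
time_s: 27.5
position: [0.5237, 0.0582, 0.1206]
tool_rot: [[0.978, -0.209, -0.017], [-0.209, -0.978, 0.002], [-0.017, 0.001, -1.0]]
ft_force: [-29.1, 6.2, 20.4]
grip_width: 0.0136
gripper_force: 119.2
-0.03985774309586089 [-29.14311307   5.70487947  20.07043137]
[[314.39649123 283.31738255]
 [314.09862658 162.16513863]]
0 [(200, 78), (204, 79), (208, 81), (212, 79), (216, 79), (220, 78), (224, 79), (228, 79), (232, 78), (236, 77), (240, 77), (244, 77), (248, 78), (252, 75), (256, 76), (260, 77), (264, 77), (268, 80), (272, 79), (276, 80), (280, 81), (284, 80), (288, 80), (292, 80), (296, 80), (300, 81), (304, 79), (308, 79), (312, 79), (316, 95), (320, 191), (324, 193), (328, 193), (332, 192), (336, 193), (340, 193), (344, 193), (348, 193), (352, 193), (356, 193)]
9 [(200, 79), (204, 79), (208, 79), (212, 80), (216, 79), (220, 79), (224, 79), (228, 78), (232, 78), (236, 77), (240, 76), (244, 78), (248, 78), (252, 73), (256, 76), (260, 77), (264, 77), (268, 79), (272, 79), (276, 80), (280, 82), (284, 80), (288, 80), (292, 80), (296, 79), (300, 80), (304, 79), (308, 81), (312, 81), (316, 95), (320, 187), (324, 187), (328, 187), (332, 187), (336, 187), (340, 187), (344, 186), (348, 186), (352, 186), (356, 186)]
14 [(200, 79), (204, 78), (208, 79), (212, 79), (216, 79), (220, 80), (224, 80), (228, 80), (232, 78), (236, 77), (240, 76), (244, 77), (248, 78), (252, 75), (256, 76), (260, 76), (264, 78), (268, 79), (272, 79), (276, 80), (280, 81), (284, 81), (288, 79), (292, 79), (296, 80), (300, 78), (304, 79), (308, 81), (312, 80), (316, 88), (320, 180), (324, 180), (328, 180), (332, 179), (336, 179), (340, 179), (344, 179), (348, 178), (352, 177), (356, 176)]
```

30 N with no motion means the shoulder is seated. I relax and give a small tug to check the detent before letting go.

```bash
python3 -m jog '[[0,0,0,-0.003,0,0,0],[0,0,0,-0.003,0,0,0],[0,0,0,-0.001,0,0,0],[0,0,0,0,0,0,0]]' 60
python3 -m jog '[[0,0,0,-0.001,0,0,0],[0,0,0,0,0,0,0]]' 60
```

```text
time_s: 28.1
position: [0.5234, 0.0583, 0.121]
tool_rot: [[0.978, -0.21, -0.001], [-0.21, -0.978, 0.0], [-0.001, -0.0, -1.0]]
ft_force: [-1.9, 1.6, 2.7]
grip_width: 0.0137
gripper_force: 117.5
time_s: 28.35
position: [0.5226, 0.0584, 0.121]
tool_rot: [[0.978, -0.21, -0.001], [-0.21, -0.978, 0.0], [-0.001, -0.0, -1.0]]
ft_force: [1.2, 1.5, 2.3]
grip_width: 0.0138
gripper_force: 117.5
```

```bash
python3 -m jog '[[0,0,0,-0.001,0,0,0],[0,0,0,0,0,0,0]]'
python3 -m jog '[[0,0,0,-0.001,0,0,0],[0,0,0,0,0,0,0]]'
```

```text
time_s: 28.6
position: [0.5213, 0.0587, 0.121]
tool_rot: [[0.978, -0.21, -0.001], [-0.21, -0.978, 0.0], [-0.001, -0.0, -1.0]]
ft_force: [1.4, 1.6, 1.4]
grip_width: 0.0138
gripper_force: 117.4
time_s: 28.85
position: [0.5203, 0.0591, 0.121]
tool_rot: [[0.978, -0.209, -0.001], [-0.209, -0.978, 0.001], [-0.001, -0.0, -1.0]]
ft_force: [2.9, 3.0, 2.2]
grip_width: 0.0135
gripper_force: 117.3
```

```bash
python3 - <<'E'
from h import *; import pickle
D=pickle.load(open('D9.pkl','rb')); D8=pickle.load(open('D8.pkl','rb'))
d=D['wrist']
print(proj(d,[W((x,.124,.152)) for x in (-.024,-.022,-.02,-.018)]))
P=onz(d,(319,318),.152)-W((0,0,0)); print('hub edge stand',P[:2]@S['x'],P[:2]@S['y'])
# shoulder in D8
g=cv2.cvtColor(D8['wrist']['pixels'],cv2.COLOR_RGB2GRAY)
print([(r,int(g[r,331])) for r in range(270,300,2)], [(r,int(g[r,318])) for r in range(90,110,2)])
print('shoulder ahead of TCP',[ (onz(D8['wrist'],(318,r),.1296)[:2]-np.array([.43343,.07709]))@S['x'] for r in (98,278,282,286)])
# scene: bright pin pixels along the predicted axis
s=D['scene']; gs=s['pixels']; 
ax=[W((x,.124,.13)) for x in np.arange(-.07,.06,.004)]
for x,(u,v) in zip(np.arange(-70,60,4),proj(s,ax)): print(x,int(u),int(v),gs[int(v),int(u)].tolist(),end='; ')
E
```

```text
[[314.69216427 322.00850108]
 [314.68948042 316.26317658]
 [314.68681417 310.45211183]
 [314.68416668 304.57447343]]
hub edge stand -0.022600936503563727 0.12269653889823276
[(270, 100), (272, 101), (274, 101), (276, 101), (278, 100), (280, 100), (282, 99), (284, 98), (286, 95), (288, 97), (290, 123), (292, 163), (294, 168), (296, 169), (298, 169)] [(90, 99), (92, 103), (94, 103), (96, 108), (98, 128), (100, 134), (102, 135), (104, 136), (106, 136), (108, 135)]
shoulder ahead of TCP [np.float64(0.0798652225665907), np.float64(0.019085115125843627), np.float64(0.017527024911525482), np.float64(0.015957912972844653)]
-70 377 269 [33, 32, 32]; -66 376 269 [22, 21, 22]; -62 374 270 [37, 36, 39]; -58 373 271 [34, 37, 39]; -54 371 271 [33, 28, 33]; -50 370 272 [28, 28, 29]; -46 369 273 [19, 17, 19]; -42 367 273 [19, 22, 23]; -38 366 274 [54, 52, 52]; -34 364 275 [164, 161, 168]; -30 363 275 [171, 168, 176]; -26 361 276 [68, 70, 77]; -22 360 277 [56, 63, 69]; -18 358 277 [60, 64, 71]; -14 357 278 [65, 66, 76]; -10 355 279 [57, 61, 66]; -6 354 279 [58, 63, 70]; -2 352 280 [60, 64, 71]; 2 351 281 [54, 59, 67]; 6 349 281 [63, 67, 74]; 10 348 282 [60, 64, 72]; 14 346 283 [48, 53, 55]; 18 345 283 [38, 42, 44]; 22 343 284 [98, 96, 100]; 26 342 285 [130, 129, 133]; 30 340 285 [123, 123, 128]; 34 338 286 [126, 127, 131]; 38 337 287 [119, 120, 125]; 42 335 287 [101, 107, 108]; 46 334 288 [99, 104, 106]; 50 332 289 [92, 96, 97]; 54 331 289 [78, 75, 73]; 58 329 290 [117, 83, 55];
```

```bash
for i in 1; do :; done
f='import sys;from h import *;o=observe();v=o["position"]-W((0,0,0));F=o["ft_force"];print(round(v[:2]@S["x"]*1000,2),round(F[:2]@S["x"],1))'
python3 -m jog '[[0,0,0,-0.001,0,0,0],[0,0,0,0,0,0,0]]' >/dev/null; python3 -c "$f"
python3 -m jog '[[0,0,0,-0.001,0,0,0],[0,0,0,0,0,0,0]]' >/dev/null; python3 -c "$f"
python3 -m jog '[[0,0,0,-0.001,0,0,0],[0,0,0,0,0,0,0]]' >/dev/null; python3 -c "$f"
```

```text
-44.66 1.7
-45.75 1.1
-46.74 0.5
```

```bash
f='import sys;from h import *;o=observe();v=o["position"]-W((0,0,0));F=o["ft_force"];print(round(v[:2]@S["x"]*1000,2),round(F[:2]@S["x"],1),round(F[2],1))'
python3 -m jog '[[0,0,0,0.002,0,0,0]]' >/dev/null; python3 -c "$f"
python3 -m jog '[[0,0,0,0.002,0,0,0]]' >/dev/null; python3 -c "$f"
python3 -m jog '[[0,0,0,0.002,0,0,0]]' >/dev/null; python3 -c "$f"
python3 -m jog '[[0,0,0,0.002,0,0,0]]' >/dev/null; python3 -c "$f"
python3 -m jog '[[0,0,0,0.001,0,0,0]]' >/dev/null; python3 -c "$f"
python3 -m jog '[[0,0,0,0.002,0,0,0]]' >/dev/null; python3 -c "$f"
python3 - <<'E'
from h import *; import pickle
s=cam('scene','s10.png'); D8=pickle.load(open('D8.pkl','rb'))['scene']
for x in range(18,62,2):
    a,b=[proj(c,W((x/1000,.124,.13)))[0].astype(int) for c in (s,D8)]
    print(x,s['pixels'][a[1],a[0]].tolist(),D8['pixels'][b[1],b[0]].tolist(),end='; ')
E
```

```text
-45.67 -3.1 3.6
-42.94 -1.6 3.7
-40.55 -1.9 2.7
-39.95 -12.8 10.2
-39.94 -15.7 11.5
-39.87 -26.8 18.9
18 [41, 39, 45] [42, 45, 48]; 20 [56, 59, 58] [37, 38, 39]; 22 [100, 99, 100] [48, 48, 49]; 24 [113, 112, 116] [39, 38, 41]; 26 [129, 131, 135] [38, 40, 42]; 28 [130, 130, 135] [41, 42, 42]; 30 [124, 124, 128] [67, 67, 71]; 32 [130, 130, 133] [92, 97, 100]; 34 [125, 123, 125] [103, 108, 111]; 36 [125, 123, 125] [103, 108, 111]; 38 [126, 126, 129] [103, 107, 110]; 40 [111, 113, 116] [101, 106, 109]; 42 [99, 104, 109] [103, 104, 109]; 44 [100, 104, 108] [101, 105, 110]; 46 [99, 104, 106] [100, 106, 108]; 48 [99, 104, 107] [103, 107, 110]; 50 [91, 95, 96] [93, 93, 96]; 52 [91, 95, 96] [93, 93, 96]; 54 [79, 77, 73] [80, 77, 77]; 56 [99, 72, 49] [100, 73, 51]; 58 [116, 83, 53] [117, 83, 55]; 60 [118, 83, 51] [121, 85, 53];
```

```bash
cat > t.py <<'E'
from h import *
s=cam('scene'); o=observe();v=o["position"]-W((0,0,0));F=o["ft_force"];print(round(v[:2]@S["x"]*1000,2),round(F[:2]@S["x"],1),round(F[2],1))
def px(x):
    a=proj(s,W((x/1000,.124,.13)))[0].astype(int); return int(s['pixels'][a[1],a[0]].mean())
print('tip',[(x,px(x)) for x in range(26,46,2)]); print('boss',[(x,px(x)) for x in range(-46,-18,2)])
E
python3 -m jog '[[0,0,0,-0.004,0,0,0],[0,0,0,-0.002,0,0,0]]' 80 >/dev/null; python3 t.py
python3 -m jog '[[0,0,0,-0.002,0,0,0],[0,0,0,0,0,0,0]]' >/dev/null; python3 t.py
python3 -m jog '[[0,0,0,-0.002,0,0,0],[0,0,0,0,0,0,0]]' >/dev/null; python3 t.py
python3 -m jog '[[0,0,0,-0.002,0,0,0],[0,0,0,-0.002,0,0,0],[0,0,0,0,0,0,0]]' >/dev/null; python3 t.py
```

```text
-41.08 0.1 3.0
tip [(26, 132), (28, 130), (30, 121), (32, 127), (34, 121), (36, 121), (38, 123), (40, 107), (42, 104), (44, 105)]
boss [(-46, 15), (-44, 18), (-42, 33), (-40, 79), (-38, 79), (-36, 141), (-34, 173), (-32, 171), (-30, 171), (-28, 101), (-26, 74), (-24, 65), (-22, 66), (-20, 65)]
-43.21 1.7 1.8
tip [(26, 132), (28, 129), (30, 117), (32, 122), (34, 115), (36, 115), (38, 110), (40, 105), (42, 101), (44, 106)]
boss [(-46, 23), (-44, 40), (-42, 77), (-40, 138), (-38, 138), (-36, 178), (-34, 185), (-32, 175), (-30, 175), (-28, 103), (-26, 73), (-24, 63), (-22, 62), (-20, 66)]
-45.72 0.7 2.3
tip [(26, 125), (28, 113), (30, 103), (32, 114), (34, 106), (36, 106), (38, 104), (40, 105), (42, 106), (44, 105)]
boss [(-46, 42), (-44, 80), (-42, 136), (-40, 175), (-38, 175), (-36, 190), (-34, 188), (-32, 174), (-30, 174), (-28, 102), (-26, 70), (-24, 64), (-22, 62), (-20, 65)]
-50.02 -1.3 1.9
tip [(26, 114), (28, 95), (30, 83), (32, 102), (34, 103), (36, 103), (38, 106), (40, 104), (42, 103), (44, 105)]
boss [(-46, 103), (-44, 166), (-42, 188), (-40, 188), (-38, 188), (-36, 186), (-34, 145), (-32, 119), (-30, 119), (-28, 80), (-26, 64), (-24, 66), (-22, 64), (-20, 65)]
```

```bash
f='import sys;from h import *;o=observe();v=o["position"]-W((0,0,0));F=o["ft_force"];print(round(v[:2]@S["x"]*1000,2),round(v[:2]@S["y"]*1000,2),round(F[:2]@S["x"],1),round(F[:2]@S["y"],1),round(F[2],1))'
for r in 1; do
python3 -m jog '[[0,0,0,0.003,0,0,0],[0,0,0,0,0,0,0]]' >/dev/null; python3 -c "$f"
python3 -m jog '[[0,0,0,0.001,0,0,0]]' >/dev/null; python3 -c "$f"
python3 -m jog '[[0,0,0,0.001,0,0,0]]' >/dev/null; python3 -c "$f"
python3 -m jog '[[0,0,0,0.001,0,0,0]]' >/dev/null; python3 -c "$f"
python3 -m jog '[[0,0,0,0.001,0,0,0]]' >/dev/null; python3 -c "$f"
python3 -m jog '[[0,0,0,0.001,0,0,0]]' >/dev/null; python3 -c "$f"
python3 -m jog '[[0,0,0,0.001,0,0,0]]' >/dev/null; python3 -c "$f"
python3 -m jog '[[0,0,0,0.001,0,0,0]]' >/dev/null; python3 -c "$f"
python3 -m jog '[[0,0,0,0.001,0,0,0]]' >/dev/null; python3 -c "$f"
python3 -m jog '[[0,0,0,0.001,0,0,0]]' >/dev/null; python3 -c "$f"
done
```

```text
-46.54 124.26 -1.5 4.0 1.8
-45.89 124.27 -3.6 3.5 1.9
-44.48 124.19 -0.8 3.2 1.2
-42.99 124.09 -0.3 2.6 1.5
-42.16 124.06 -1.8 1.5 1.8
-41.34 124.09 -2.1 2.0 2.7
-40.38 124.12 -1.7 1.7 3.1
-40.02 124.15 -6.6 0.8 5.5
-39.99 124.19 -10.2 2.2 8.7
-39.93 124.18 -15.5 1.4 12.2
```

```bash
f='import sys;from h import *;o=observe();v=o["position"]-W((0,0,0));F=o["ft_force"];print(round(v[:2]@S["x"]*1000,2),round(v[2]*1000,2),round(F[:2]@S["x"],1),round(F[:2]@S["y"],1),round(F[2],1),o["tool_rot"][2,0].round(4),o["wrist_torque"].round(2))'
python3 -m jog '[[0,0.015,0,0.001,0,0,0],[0,0,0,0,0,0,0]]' >/dev/null; python3 -c "$f"
python3 -m jog '[[0,0.015,0,0.001,0,0,0],[0,0,0,0,0,0,0]]' >/dev/null; python3 -c "$f"
python3 -m jog '[[0,0.015,0,0.001,0,0,0],[0,0,0,0,0,0,0]]' >/dev/null; python3 -c "$f"
```

```text
-39.8 120.55 -15.4 0.7 10.1 0.0056 [ 0.66  2.33 -0.02]
-39.69 120.32 -18.8 0.2 11.3 0.0183 [ 0.77  2.82 -0.06]
-39.59 120.06 -21.8 0.7 12.6 0.0311 [ 0.78  3.27 -0.01]
```

```bash
f='import sys;from h import *;o=observe();v=o["position"]-W((0,0,0));F=o["ft_force"];print(round(v[:2]@S["x"]*1000,2),round(v[2]*1000,2),round(F[:2]@S["x"],1),round(F[:2]@S["y"],1),round(F[2],1),o["tool_rot"][2,0].round(4),o["wrist_torque"].round(2))'
python3 -m jog '[[0,0,0,0,0,-0.001,0],[0,0,0,0,0,0,0]]' >/dev/null; python3 -c "$f"
python3 -m jog '[[0,0,0,0.001,0,-0.001,0],[0,0,0,0,0,0,0]]' >/dev/null; python3 -c "$f"
python3 -m jog '[[0,-0.01,0,0.002,0,-0.001,0],[0,0,0,0,0,0,0]]' >/dev/null; python3 -c "$f"
```

```text
-39.58 120.34 -19.9 1.9 5.6 0.0303 [ 0.84  2.97 -0.01]
-39.58 120.55 -21.1 0.8 2.4 0.0273 [ 0.95  3.25 -0.03]
-39.64 120.74 -28.0 1.2 0.6 0.0115 [1.17 4.24 0.02]
```

```bash
f='import sys;from h import *;o=observe();v=o["position"]-W((0,0,0));F=o["ft_force"];print(round(v[:2]@S["x"]*1000,2),round(v[2]*1000,2),round(F[:2]@S["x"],1),round(F[:2]@S["y"],1),round(F[2],1))'
python3 -m jog '[[0,0,0,-0.003,0,0,0],[0,0,0,0,0,0,0]]' >/dev/null; python3 -c "$f"
python3 -m jog '[[0,0,0,-0.001,0,0,0],[0,0,0,0,0,0,0]]' >/dev/null; python3 -c "$f"
python3 -m jog '[[0,0,0,-0.001,0,0,0],[0,0,0,0,0,0,0]]' >/dev/null; python3 -c "$f"
python3 -m jog '[[0,0,0,-0.001,0,0,0],[0,0,0,0,0,0,0]]' >/dev/null; python3 -c "$f"
```

```text
-39.71 121.21 -15.2 1.8 -5.2
-39.72 121.43 -11.1 2.5 -6.0
-39.75 121.86 -8.1 1.4 -5.4
-39.79 122.28 -5.6 0.3 -4.3
```

```bash
f='import sys;from h import *;o=observe();v=o["position"]-W((0,0,0));F=o["ft_force"];print(round(v[:2]@S["x"]*1000,2),round(v[2]*1000,2),round(F[:2]@S["x"],1),round(F[:2]@S["y"],1),round(F[2],1))'
python3 -m jog '[[0,0,0,-0.001,0,0.0005,0],[0,0,0,0,0,0,0]]' >/dev/null; python3 -c "$f"
python3 -m jog '[[0,0,0,-0.0007,0,0.0005,0],[0,0,0,0,0,0,0]]' >/dev/null; python3 -c "$f"
python3 -m jog '[[0,0,0,-0.0005,0,0,0],[0,0,0,0,0,0,0]]' >/dev/null; python3 -c "$f"
python3 -m jog '[[0,0,0,-0.0005,0,0,0],[0,0,0,0,0,0,0]]' >/dev/null; python3 -c "$f"
```

```text
-39.75 122.41 -5.7 1.6 -6.4
-39.75 122.41 -5.4 0.9 -5.9
-39.76 122.65 -3.4 1.0 -7.9
-39.8 122.78 0.2 0.9 -9.6
```

```bash
f='import sys;from h import *;o=observe();v=o["position"]-W((0,0,0));F=o["ft_force"];print(round(v[:2]@S["x"]*1000,2),round(v[2]*1000,2),round(F[:2]@S["x"],1),round(F[:2]@S["y"],1),round(F[2],1),o["tool_rot"][2,0].round(4))'
python3 -m jog '[[0,0,0,-0.0005,0,0.0015,0],[0,0,0,0,0,0,0]]' >/dev/null; python3 -c "$f"
python3 -m jog '[[0,0,0,-0.0005,0,0,0],[0,0,0,0,0,0,0]]' >/dev/null; python3 -c "$f"
python3 -m jog '[[0,0,0,-0.0005,0,0,0],[0,0,0,0,0,0,0]]' >/dev/null; python3 -c "$f"
```

```text
-39.89 122.06 -0.5 -0.4 -1.6 0.0359
-40.89 121.65 0.6 1.4 -1.5 0.0345
-41.57 121.38 0.2 1.0 -1.0 0.0338
```

```bash
f='import sys;from h import *;o=observe();v=o["position"]-W((0,0,0));F=o["ft_force"];print(round(o["time_s"],2),round(v[:2]@S["x"]*1000,2),round(v[2]*1000,2),round(F[:2]@S["x"],1),round(F[:2]@S["y"],1),round(F[2],1),o["tool_rot"][2,0].round(4),o["grip_width"].round(4))'
python3 -m jog '[[0,-0.02,0,0.001,0,0,0],[0,0,0,0.001,0,0,0],[0,0,0,0,0,0,0]]' >/dev/null; python3 -c "$f"
python3 -m jog '[[0,0,0,0.001,0,0,0],[0,0,0,0.001,0,0,0],[0,0,0,0,0,0,0]]' >/dev/null; python3 -c "$f"
python3 -m jog '[[0,0,0,0.001,0,0,0],[0,0,0,0,0,0,0]]' 40 >/dev/null; python3 -c "$f"
```

```text
Traceback (most recent call last):
AttributeError: 'float' object has no attribute 'round'
Traceback (most recent call last):
AttributeError: 'float' object has no attribute 'round'
Traceback (most recent call last):
AttributeError: 'float' object has no attribute 'round'
```

```bash
cat > f.py <<'E'
from h import *
o=observe();v=o["position"]-W((0,0,0));F=o["ft_force"];print(round(o["time_s"],2),np.round([v[:2]@S["x"]*1000,v[:2]@S["y"]*1000,v[2]*1000,F[:2]@S["x"],F[:2]@S["y"],F[2]],2),np.round(o["tool_rot"][2,0],4),round(float(o["grip_width"]),4),round(float(o['gripper_force']),1))
E
python3 f.py
```

```text
38.35 [-40.13 124.63 121.3  -16.89   3.41  11.81] 0.0051 0.0134 110.4
```

```bash
python3 -m jog '[[0,0,0,-0.003,0,0,0],[0,0,0,0,0,0,40],[0,0,0,0,0,0,40],[0,0,0,0,0,0,40]]' 40; python3 f.py; python3 t.py
```

```text
time_s: 38.85
position: [0.5241, 0.0579, 0.1212]
tool_rot: [[0.978, -0.21, 0.013], [-0.21, -0.978, -0.003], [0.013, 0.0, -1.0]]
ft_force: [-0.5, 0.7, 0.5]
grip_width: 0.0342
gripper_force: 0.0
38.85 [-39.44 124.   121.22  -0.64   0.57   0.55] 0.0135 0.0342 0.0
-39.51 0.2 -1.1
tip [(26, 128), (28, 133), (30, 132), (32, 132), (34, 126), (36, 126), (38, 112), (40, 103), (42, 102), (44, 104)]
boss [(-46, 40), (-44, 105), (-42, 163), (-40, 189), (-38, 189), (-36, 189), (-34, 185), (-32, 174), (-30, 174), (-28, 103), (-26, 73), (-24, 66), (-22, 66), (-20, 61)]
```

```bash
python3 -m jog '[[0,-0.013,0,0,0,-0.03,40],[0,0,0,0,0,-0.035,40],[0,0,0,-0.03,0,0,0],[0,0,0,-0.025,0,0,0],[0,0,0,0,0,0.02,0],[0,0,0,0,0,0.02,0],[0,0,0,0,0,0.025,0],[0,0,0,0,0,0.005,0],[0,0,0,0,0,0,0]]' 40; python3 f.py; python3 t.py
```

```text
time_s: 40.02
position: [0.47, 0.0697, 0.1166]
tool_rot: [[0.978, -0.21, 0.001], [-0.21, -0.978, -0.0], [0.001, -0.0, -1.0]]
ft_force: [0.1, -0.0, 0.0]
grip_width: 0.0002
gripper_force: 0.0
40.02 [-9.4820e+01  1.2414e+02  1.1663e+02  1.1000e-01  1.0000e-02  3.0000e-02] 0.0005 0.0002 0.0
-94.6 0.3 -0.0
tip [(26, 128), (28, 133), (30, 131), (32, 133), (34, 126), (36, 126), (38, 112), (40, 103), (42, 101), (44, 103)]
boss [(-46, 194), (-44, 190), (-42, 189), (-40, 189), (-38, 189), (-36, 188), (-34, 190), (-32, 172), (-30, 172), (-28, 104), (-26, 71), (-24, 66), (-22, 64), (-20, 62)]
```

Now I push from behind, with a reading at each step.

```bash
python3 -m jog '[[0,0,0,0.004,0,0,0],[0,0,0,0.004,0,0,0]]' >/dev/null; python3 f.py
python3 -m jog '[[0,0,0,0.002,0,0,0]]' >/dev/null; python3 f.py
python3 -m jog '[[0,0,0,0.002,0,0,0]]' >/dev/null; python3 f.py
python3 -m jog '[[0,0,0,0.002,0,0,0]]' >/dev/null; python3 f.py
python3 -m jog '[[0,0,0,0.001,0,0,0]]' >/dev/null; python3 f.py
python3 -m jog '[[0,0,0,0.001,0,0,0]]' >/dev/null; python3 f.py
```

```text
40.33 [-8.6450e+01  1.2417e+02  1.1685e+02 -8.0000e-02  7.0000e-02 -5.8000e-01] 0.0016 0.0 0.0
40.45 [-8.4610e+01  1.2416e+02  1.1651e+02  1.4000e-01 -8.1000e-01 -1.0000e-02] 0.0009 -0.0 0.0
40.58 [-83.48 124.13 116.19  -5.48   0.75   0.9 ] -0.0012 0.0002 2.6
40.7 [-83.32 124.13 115.67 -12.06  -0.69   3.04] -0.0058 0.0001 6.0
40.83 [-83.28 124.14 115.46 -12.24  -0.28   3.79] -0.008 0.0004 6.9
40.95 [-83.22 124.15 115.26 -16.97  -0.33   3.77] -0.0102 -0.0001 8.6
```

```bash
python3 -m jog '[[0,0,0,0.002,0,0,0],[0,0,0,0,0,0,0]]' >/dev/null; python3 f.py; python3 t.py|tail -2
python3 - <<'E'
from h import *; import pickle
s=pickle.load(open('scene0.pkl','rb')); n=cam('scene','s11.png'); pickle.dump(n,open('s11.pkl','wb'))
# cradle angle: tie bars brightness columns in top view
t=cam('top','t11.png')
g=cv2.cvtColor(t['pixels'],cv2.COLOR_RGB2GRAY)
for y in (-.06,-.037,0): 
    print(y,[(x,int(g[tuple(proj(t,W((x/1000,y,.227)))[0].round().astype(int)[::-1])])) for x in range(-20,22,2)])
w=cam('wrist','w11.png'); pickle.dump(w,open('w11.pkl','wb')); print(proj(w,[W((-.022,.124,.152)),W((-.022,.124,.13)),W((-.065,.124,.13))]))
E
```

```text
41.2 [-83.09 124.16 114.86 -21.43  -1.51   7.19] -0.0147 -0.0002 11.1
tip [(26, 124), (28, 131), (30, 130), (32, 124), (34, 126), (36, 126), (38, 111), (40, 106), (42, 105), (44, 103)]
boss [(-46, 191), (-44, 189), (-42, 186), (-40, 191), (-38, 191), (-36, 186), (-34, 188), (-32, 173), (-30, 173), (-28, 102), (-26, 71), (-24, 67), (-22, 65), (-20, 66)]
-0.06 [(-20, 178), (-18, 223), (-16, 223), (-14, 223), (-12, 223), (-10, 224), (-8, 224), (-6, 195), (-4, 153), (-2, 157), (0, 166), (2, 164), (4, 159), (6, 159), (8, 209), (10, 225), (12, 225), (14, 221), (16, 225), (18, 228), (20, 228)]
-0.037 [(-20, 176), (-18, 217), (-16, 224), (-14, 223), (-12, 222), (-10, 224), (-8, 197), (-6, 197), (-4, 152), (-2, 154), (0, 165), (2, 166), (4, 156), (6, 209), (8, 209), (10, 225), (12, 226), (14, 222), (16, 225), (18, 228), (20, 228)]
0 [(-20, 203), (-18, 221), (-16, 222), (-14, 221), (-12, 221), (-10, 221), (-8, 223), (-6, 163), (-4, 149), (-2, 162), (0, 166), (2, 166), (4, 163), (6, 164), (8, 211), (10, 225), (12, 223), (14, 222), (16, 223), (18, 226), (20, 227)]
[[314.48440717 178.59133059]
 [314.88106181 163.39847714]
 [314.9114137  290.34158601]]
```

```bash
python3 -m jog '[[0,0,0,-0.006,0,0,0],[0,0,0,-0.01,0,-0.02,0],[0,0,0,0,0,-0.05,0],[0,0,0,0.03,0,-0.03,40],[0,0,0,0.025,0,0,40],[0,0,0,0,0,0,40]]' ; python3 f.py
python3 - <<'E'
from h import *; import pickle
w=cam('wrist','w12.png'); pickle.dump(w,open('w12.pkl','wb')); hsv=cv2.cvtColor(w['pixels'],cv2.COLOR_RGB2HSV); m=((hsv[...,1]<70)&(hsv[...,2]>125)).astype(np.uint8)
u0,v0=proj(w,W((-.05,.124,.13)))[0]; print(u0,v0,proj(w,[W((-.022,.124,.152)),W((-.022,.124,.13)),W((-.065,.124,.13)),W((.04,.124,.13))]).round(1).tolist())
for v in range(100,int(v0)+110,5):
    x=np.where(m[min(v,479),240:400])[0]+240
    if len(x): print(v,x.min(),x.max(),len(x),end='; ')
g=cv2.cvtColor(w['pixels'],cv2.COLOR_RGB2GRAY); print(); print([(r,int(g[r,319])) for r in range(100,400,5)])
E
```

```text
time_s: 42.15
position: [0.5264, 0.0575, 0.2161]
tool_rot: [[0.978, -0.21, 0.001], [-0.21, -0.978, -0.0], [0.001, -0.0, -1.0]]
ft_force: [0.7, -0.2, -1.0]
grip_width: 0.0341
gripper_force: 0.0
42.15 [-3.7100e+01  1.2402e+02  2.1607e+02  7.0000e-01 -4.0000e-02 -9.8000e-01] 0.001 0.0341 0.0
315.59858991271216 260.57104302065164 [[315.4, 226.8], [315.6, 215.0], [315.6, 283.6], [315.4, 101.4]]
105 314 320 7; 110 313 321 9; 115 312 321 10; 120 311 322 12; 125 310 323 14; 130 309 323 15; 135 309 323 15; 160 271 278 8; 165 270 279 10; 170 270 279 10; 175 270 279 10; 180 270 279 10; 185 271 279 9; 190 271 279 9; 195 271 280 10; 200 273 279 7; 225 275 281 7; 230 272 331 45; 235 275 331 39; 240 302 331 30; 245 302 331 30; 250 302 331 30; 255 302 331 30; 260 301 331 31; 265 301 331 31; 270 270 362 93; 275 269 363 95; 280 269 363 95; 285 269 363 95; 290 269 363 95; 295 271 361 91; 355 244 391 22; 360 249 386 12; 
[(100, 105), (105, 131), (110, 141), (115, 143), (120, 145), (125, 146), (130, 146), (135, 145), (140, 49), (145, 76), (150, 75), (155, 76), (160, 76), (165, 77), (170, 76), (175, 76), (180, 74), (185, 75), (190, 75), (195, 78), (200, 76), (205, 78), (210, 77), (215, 77), (220, 76), (225, 79), (230, 184), (235, 185), (240, 185), (245, 186), (250, 185), (255, 186), (260, 186), (265, 185), (270, 185), (275, 170), (280, 184), (285, 188), (290, 184), (295, 154), (300, 97), (305, 105), (310, 99), (315, 102), (320, 105), (325, 103), (330, 100), (335, 103), (340, 101), (345, 102), (350, 98), (355, 76), (360, 76), (365, 82), (370, 86), (375, 86), (380, 76), (385, 82), (390, 82), (395, 75)]
```

```bash
python3 -m jog '[[0,0,0,-0.002,0,0.04,40],[0,0,0,0,0,0.035,40],[0,0,0,0,0,0.019,40],[0,0,0,0,0,0,0],[0,0,0,0,0,0,0],[0,0,0,0,0,0,0]]' 20; python3 f.py
python3 -m jog '[[0,0,0,-0.001,0,0,0],[0,0,0,0,0,0,0]]'>/dev/null; python3 f.py
python3 -m jog '[[0,0,0,-0.001,0,0,0],[0,0,0,0,0,0,0]]'>/dev/null; python3 f.py
```

```text
time_s: 42.95
position: [0.5222, 0.0586, 0.1225]
tool_rot: [[0.978, -0.209, -0.002], [-0.209, -0.978, 0.0], [-0.002, -0.0, -1.0]]
ft_force: [-6.0, -0.2, -3.9]
grip_width: 0.0173
gripper_force: 20.9
42.95 [-41.46 124.28 122.46  -5.85  -1.44  -3.91] -0.0023 0.0173 20.9
43.2 [-41.48 124.26 122.6   -4.53   0.47  -2.3 ] -0.0001 0.0171 21.0
43.45 [-41.56 124.23 122.66  -1.32   1.02  -2.29] 0.002 0.0168 21.0
```

```bash
python3 -m jog '[[0,0,0,-0.001,0,0,0],[0,0,0,0,0,0,0]]'>/dev/null; python3 f.py
python3 -m jog '[[0,0,0,-0.001,0,0,0],[0,0,0,0,0,0,0]]'>/dev/null; python3 f.py;python3 t.py
```

```text
43.7 [-41.9  124.15 122.77   4.57   0.84  -2.49] 0.0035 0.0172 21.0
43.95 [-44.34 124.22 122.21   1.55   1.25  -2.73] -0.0002 0.0167 21.0
-44.34 1.9 -2.1
tip [(26, 129), (28, 128), (30, 121), (32, 123), (34, 121), (36, 121), (38, 109), (40, 106), (42, 102), (44, 104)]
boss [(-46, 32), (-44, 80), (-42, 134), (-40, 170), (-38, 170), (-36, 187), (-34, 186), (-32, 172), (-30, 172), (-28, 104), (-26, 72), (-24, 64), (-22, 67), (-20, 64)]
```

The tug held at 4.6 N and then popped, so the detent does work after the push from behind. I let go and repeat that push.

```bash
python3 -m jog '[[0,0,0,0,0,0,40],[0,0,0,0,0,0,40],[0,0,0,0,0,-0.03,40],[0,0,0,0,0,-0.035,40],[0,0,0,-0.03,0,0,0],[0,0,0,-0.025,0,0,0],[0,0,0,0,0,0.03,0],[0,0,0,0,0,0.03,0],[0,0,0,0,0,0.01,0],[0,0,0,0,0,0,0]]' 40 >/dev/null; python3 f.py; python3 t.py
python3 -m jog '[[0,0,0,0.004,0,0,0],[0,0,0,0.004,0,0,0],[0,0,0,0,0,0,0]]' >/dev/null; python3 f.py
```

```text
45.25 [-9.8990e+01  1.2413e+02  1.1740e+02  1.4000e-01  1.0000e-01  1.3000e-01] -0.0002 0.0001 0.0
-98.62 -0.7 -0.4
tip [(26, 132), (28, 130), (30, 121), (32, 126), (34, 127), (36, 127), (38, 103), (40, 103), (42, 102), (44, 104)]
boss [(-46, 191), (-44, 189), (-42, 187), (-40, 192), (-38, 192), (-36, 189), (-34, 190), (-32, 174), (-30, 174), (-28, 103), (-26, 71), (-24, 67), (-22, 62), (-20, 65)]
45.67 [-9.0580e+01  1.2415e+02  1.1757e+02  8.0000e-02 -3.0000e-01 -2.2000e-01] 0.0012 -0.0002 0.0
```

```bash
python3 -m jog '[[0,0,0,0.003,0,0,0]]' >/dev/null; python3 f.py
python3 -m jog '[[0,0,0,0.002,0,0,0]]' >/dev/null; python3 f.py
python3 -m jog '[[0,0,0,0.001,0,0,0]]' >/dev/null; python3 f.py
python3 -m jog '[[0,0,0,0.001,0,0,0]]' >/dev/null; python3 f.py
python3 -m jog '[[0,0,0,0.001,0,0,0]]' >/dev/null; python3 f.py
python3 -m jog '[[0,0,0,0.001,0,0,0]]' >/dev/null; python3 f.py
python3 -m jog '[[0,0,0,0.002,0,0,0],[0,0,0,0.002,0,0,0],[0,0,0,0,0,0,0]]' >/dev/null; python3 f.py
```

```text
45.8 [-88.1  124.15 117.38   0.48  -1.05  -0.26] 0.0003 -0.0004 0.0
45.92 [-8.5870e+01  1.2415e+02  1.1733e+02 -1.8000e-01 -8.1000e-01  9.0000e-02] 0.0005 -0.0001 0.0
46.05 [-8.5130e+01  1.2416e+02  1.1722e+02 -1.1500e+00 -5.0000e-02  6.5000e-01] -0.0002 -0.0001 0.5
46.17 [-84.27 124.16 117.21  -2.08   0.22   0.66] -0.0003 -0.0 0.5
46.3 [-8.3520e+01  1.2414e+02  1.1716e+02 -3.3700e+00  1.0000e-01  3.0000e-01] -0.001 -0.0003 2.0
46.42 [-83.43 124.18 116.88  -8.05  -0.51   1.99] -0.0032 0.0003 3.9
46.8 [-83.12 124.2  116.01 -20.06   0.44   5.82] -0.0123 -0.0001 9.7
```

Back at the same seated stop (-83.1 mm) under 20 N. I retreat clear, check the pin by pixels, and hand in.

```bash
python3 -m jog '[[0,0,0,-0.006,0,0,0],[0,0,0,-0.015,0,0,0],[0,0,0,-0.01,0,-0.03,0],[0,0,0,-0.01,0,-0.05,0],[0,0,0,-0.01,0,-0.05,0],[0,0,0,0.02,0,0,0],[0,0,0,0.02,0,0,0],[0,0,0,0,0,0,0],[0,0,0,0,0,0,0]]' ; python3 t.py
python3 - <<'E'
from h import *
w=cam('wrist','w13.png'); g=cv2.cvtColor(w['pixels'],cv2.COLOR_RGB2GRAY)
for name,rng,z in(('tee',range(-82,-48,2),.139),('tip',range(26,48,2),.13)):
    print(name,[(x,int(g[int(b),int(a)+3])) for x in rng for a,b in [proj(w,W((x/1000,.124,z)))[0]] if 0<=b<480])
E
```

```text
time_s: 47.92
position: [0.4748, 0.0687, 0.2472]
tool_rot: [[0.978, -0.21, -0.0], [-0.21, -0.978, 0.0], [-0.0, -0.0, -1.0]]
ft_force: [-0.3, -0.4, -0.7]
grip_width: 0.0
gripper_force: 0.0
-89.9 -0.2 0.1
tip [(26, 131), (28, 134), (30, 131), (32, 134), (34, 122), (36, 122), (38, 111), (40, 105), (42, 102), (44, 104)]
boss [(-46, 194), (-44, 191), (-42, 190), (-40, 193), (-38, 193), (-36, 189), (-34, 188), (-32, 172), (-30, 172), (-28, 102), (-26, 72), (-24, 62), (-22, 65), (-20, 68)]
tee [(-82, 101), (-80, 99), (-78, 106), (-76, 106), (-74, 89), (-72, 79), (-70, 156), (-68, 174), (-66, 175), (-64, 177), (-62, 177), (-60, 173), (-58, 163), (-56, 167), (-54, 178), (-52, 178), (-50, 178)]
tip [(26, 138), (28, 138), (30, 137), (32, 137), (34, 136), (36, 135), (38, 129), (40, 120)]
```

```bash
python3 -c "
from rig import job
print(job.close_job())"
```

```text
the job is handed in; nothing more can be done
None
```

I handed the job in at about 48 s: the cradle stands upright and the pin is pushed back through the hub. Its shoulder measured within about 1 mm of the hub and the gripper is clear; a tug I made before the final push pulled the pin about 2 mm out. I pushed it back to the same stop under 20 N and did not test the detent again.

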